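Set out the sample tiles on the display rack

ROBOT

A 7-joint arm with a two-finger parallel gripper is mounted at the origin on the work surface. World frame = base frame: x ahead of the robot, y to its left, z up, the work surface at z = 0. Lengths are in m, angles in rad, forces in N, time in s.
With the tool pointing down it reaches from about 0.4 to 0.9 m from the base axis. Payload 5.5 kg.
Tool frame: the origin (TCP) lies midway between the tips of the shut fingers; the grasp point (between the pads) lies 19 mm behind it (arm.grasp_offset is the distance from the TCP to the grasp point, in m); z points along the fingers, y is the line along which they close (so a half turn about z gives the same grasp; the last joint's range is limited). The gripper opens to 85 mm and grips with 20 to 120 N. Pads are 22 mm wide; open, the fingers measure 114 mm over their backs; the gripper's body (76 mm by 85 mm) begins 54 mm behind the grasp point. The pads swing forward as they close: fully open they stand 13 mm farther back than shut.
Start: joints at [1.458, 0.501, -0.427, 1.55, 0.221, 1.138, -0.21], TCP at [0.239, -0.605, 0.231] pointing down, gripper open.
Joint ranges: [-2.88, 2.88], [-0.31, 2.03], [-1.54, 1.56], [0.2, 2.42], [-1.41, 4.55], [0.19, 2.02], [-2.57, 2.57]. Speed limits (rad/s): [2.57, 2.57, 3.14, 3.14, 3.14, 3.14, 3.14].

INTERFACE

Orientations are given as a unit quaternion [w, x, y, z].
In Python, from station import arm, eyes, finish_job gives the robot as it stands.
- The arm moves only by the tool play_rows, never from a script. Its argument "commands" is a list of rows, each an object of numbers: "x", "y", "z": the shift along the tool's x, y, z as a fraction of full scale; "wx", "wy", "wz": the turn, a rotation vector about the tool's x, y, z as a fraction of full scale; "gripper": the closure, from -1 (fully open) to 1 (shut). A call has 1 to 12 rows; each row is the pose to reach, as a shift and turn from the pose commanded when the call began, along the tool's axes at that moment; what a row does not reach only later rows make up. Full scale, the value 1, is 0.3 m for a shift and 2 rad for a turn. A row lasts 1/10 s, in which the tool goes at most 50 mm and 8.59 degrees, less where a joint would pass 70% of its speed; a pose out of reach is approached as far as the arm can. A call with a number of a shift or a turn outside -1 to 1 is refused whole. A call with a gripper value outside its range is refused whole. The fingers move at their own pace and stop on an object; "force" is the grip in N (left out, the last holds). Time passes only in rows, so rows that repeat a pose let the fingers close. It gives the time, the measured TCP pose, the force, the opening and the grip force at its end, in the units of the state.
- arm.read_state(): the state, without advancing time (a new reading comes with each control period).
- eyes.capture(name): name is "scene" or "top" or "wrist"; returns a dict with "img" (420x560x3 uint8, red, green, blue), "depth" (420x560 float32, m along the optical axis (not along the pixel's ray), 0 where there is no reading), "fovy" (degrees; the focal length in pixels is half the picture's height over the tangent of half this angle, whatever the lens; pixels are square), "cx", "cy" (the principal point, pixels), "D" ([k1, k2, p1, p2, k3] as OpenCV has them; the pictures are not rectified), "view" (4x4, takes a point from world to camera coordinates); the wrist camera has in their place "T_tool_cam" (4x4, takes a point from camera to tool coordinates, whose origin is the TCP and whose axes are the flange's). Camera axes: x right, y down, z forward; pixel columns grow to the right and rows downward; lengths in m; the calibration is good to about 2 mm. A picture is of the moment at which its call begins: read the wrist's pose just before it.
- finish_job(): hands the job in; it is judged then, once.
The state is a dict: "time_s": time; "q": joint angles; "qd": joint speeds; "tau": joint torques, N m; "ee_pos": TCP position; "orientation": TCP orientation; "contact_force": force on the tool from outside, world axes, zero at the start; "torque": the same for the moment, N m; "finger_gap": opening from 0.0 (shut) to 1.0 (fully open); "grip_force": force on a finger pad.
Only numpy, scipy, OpenCV 4.12 (cv2) and the standard library are available. Lean on these libraries where they do the work, as an engineer would, in place of code of your own. Each camera call takes 0.05 s, during which the arm holds its last target. There are 200 camera calls.

TASK

Get the display rack ready and set out the sample tiles: push the rest bar through both eyelets of the rack, in from the right-hand end as the robot sees it, until its handle is up against the bracket. Then take every border tile out of the slotted crate and lean it in the rack side by side with the others, its foot in the channel, its back resting on the bar and its patterned face to the rack's front. Leave everything else on the table where it is.

Things in the scene. Friction and masses are not known exactly. Their poses are not given: they have to be found in the camera images.
- rack: Display rack, fixed to the table. Wooden base board 120 x 290 mm, 15 mm thick; origin under it, x from the rack's open front (robot's side) to its back, y along it, z up. On it a channel for the tiles' feet, and at y = -132 and +132 mm an upright steel bracket, 8 mm thick, 44 mm wide, top at z = 130 mm, each with an eyelet; 256 mm free between them. No back rest until the bar is in.
- rack_channel (a point): middle of the channel's floor (rack frame x = -12, y = 0, z = 15 mm). The channel runs along the rack's y, is 24 mm wide (x = -24 to 0 mm) and 256 mm long, between a front lip 14 mm high and a rear strip 6 mm high. A tile standing in it and resting on the bar leans back 20 to 24 degrees, its back edge on the floor.
- rack_eye_in (a point): centre of the eyelet where the bar goes in, in the middle of the bracket's thickness: 16 mm hole along the rack's y, at x = 30, y = -132, z = 103 mm in the rack's frame. The bar goes in towards the rack's +y.
- rack_eye_out (a point): centre of the second eyelet, the same at x = 30, y = +132, z = 103 mm in the rack's frame
- bar: Rest bar, loose, lying on the table, 60 g: square dark wood handle 24 x 24 x 100 mm, round pale rod 10 mm thick, 300 mm long, from the middle of its end. Origin on the handle's underside, below the shoulder where the rod begins; y towards the tip, z up; rod axis at z = 12 mm. Balances 16 mm behind the shoulder. Home, it stays when let go, with 6 mm play in the eyelets.
- bar_tip (a point): centre of the free end of the bar's rod
- crate: Pale wooden slotted block, fixed to the table, 245 x 64 mm, 42 mm high. Origin under its centre; five slots across it, at x = -92, -46, 0, 46, 92 mm, each 13 mm wide, slot floors 12 mm above the table; a tile may stand upright in each.
- tile1: Border tile 38 mm wide (y), 130 mm tall (z), 10 mm thick (x), 110 g; white glazed and patterned face towards its -x, bare terracotta back towards +x. Origin: centre of its bottom face. Stands upright in a crate slot at the start; may be absent. The crate's tiles all face the crate's -x.
- tile2: Border tile 38 mm wide (y), 130 mm tall (z), 10 mm thick (x), 110 g; white glazed and patterned face towards its -x, bare terracotta back towards +x. Origin: centre of its bottom face. Stands upright in a crate slot at the start; may be absent. The crate's tiles all face the crate's -x.
- tile3: Border tile 38 mm wide (y), 130 mm tall (z), 10 mm thick (x), 110 g; white glazed and patterned face towards its -x, bare terracotta back towards +x. Origin: centre of its bottom face. Stands upright in a crate slot at the start; may be absent. The crate's tiles all face the crate's -x.
- tile4: Border tile 38 mm wide (y), 130 mm tall (z), 10 mm thick (x), 110 g; white glazed and patterned face towards its -x, bare terracotta back towards +x. Origin: centre of its bottom face. Stands upright in a crate slot at the start; may be absent. The crate's tiles all face the crate's -x.
- tile5: Border tile 38 mm wide (y), 130 mm tall (z), 10 mm thick (x), 110 g; white glazed and patterned face towards its -x, bare terracotta back towards +x. Origin: centre of its bottom face. Stands upright in a crate slot at the start; may be absent. The crate's tiles all face the crate's -x.
- bowl: Bystander, to be left where it is: round white bowl, 124 mm across, 70 mm high. Origin: centre of its underside (tools: on the table).
- jar: Bystander, to be left where it is: jar, 64 mm across, 90 mm high. Origin: centre of its underside (tools: on the table).
- mug: Bystander, to be left where it is: white mug, 80 mm across, 90 mm high. Origin: centre of its underside (tools: on the table).
- brush: Bystander, to be left where it is: brush lying on the table. Origin: centre of its underside (tools: on the table).
- spatula: Bystander, to be left where it is: spatula lying on the table. Origin: centre of its underside (tools: on the table).
- bigtile: Bystander, to be left where it is: decorated square tile 150 x 150 x 16 mm lying flat. Origin: centre of its underside (tools: on the table).
- bottle: Bystander, to be left where it is: bottle, 60 mm across, 170 mm high. Origin: centre of its underside (tools: on the table).
Mind the look-alikes: they are no part of the job. What is shaped like the tile1 but red or yellow is not meant.

How it is judged:
On the way:
1. the rest bar is through both eyelets, its handle up against the bracket (x of bar_tip in the frame of rack between 0.018 and 0.042 m and z of bar_tip in the frame of rack between 0.09 and 0.116 m and y of bar_tip in the frame of rack above 0.146 m and y of bar in the frame of rack between -0.148 and -0.127 m and x of bar in the frame of rack between 0.012 and 0.048 m), for 0.3 s.
At the end, for the whole second after the job is handed in: Bar through both eyelets, shoulder within 12 mm of the near bracket. Every tile present: foot in the channel between the brackets, leaning back 0.2 to 0.6 rad, back touching the bar, patterned face to the front, square to the rack within 0.2 rad, at rest (all of step 1 and linear speed of each of bar, tile1, tile2, tile3, tile4, tile5 below 0.03 m/s and x of tile1 in the frame of rack between -0.026 and 0.003 m and y of tile1 in the frame of rack between -0.12 and 0.12 m and z of tile1 in the frame of rack between 0.008 and 0.024 m and angle between tile1's own x axis and vertical between 1.771 and 2.171 rad and angle between each of tile1, tile2, tile3, tile4, tile5's own z axis and vertical below 0.6 rad and angle between the y axis of each of tile1, tile2, tile3, tile4, tile5 and the y axis of rack, either way round below 0.2 rad and contact force between each of tile1, tile2, tile3, tile4, tile5 and bar above 0.03 N and x of tile2 in the frame of rack between -0.026 and 0.003 m and y of tile2 in the frame of rack between -0.12 and 0.12 m and z of tile2 in the frame of rack between 0.008 and 0.024 m and angle between tile2's own x axis and vertical between 1.771 and 2.171 rad and x of tile3 in the frame of rack between -0.026 and 0.003 m and y of tile3 in the frame of rack between -0.12 and 0.12 m and z of tile3 in the frame of rack between 0.008 and 0.024 m and angle between tile3's own x axis and vertical between 1.771 and 2.171 rad and x of tile4 in the frame of rack between -0.026 and 0.003 m and y of tile4 in the frame of rack between -0.12 and 0.12 m and z of tile4 in the frame of rack between 0.008 and 0.024 m and angle between tile4's own x axis and vertical between 1.771 and 2.171 rad and x of tile5 in the frame of rack between -0.026 and 0.003 m and y of tile5 in the frame of rack between -0.12 and 0.12 m and z of tile5 in the frame of rack between 0.008 and 0.024 m and angle between tile5's own x axis and vertical between 1.771 and 2.171 rad).
It fails at once if a bystander (bowl, jar, mug, brush, spatula, large tile or bottle) is moved by more than 40 mm (distance of any of bowl, jar, mug, brush, spatula, bigtile, bottle from where it was at the start of the episode above 0.04 m).
Of tile1, tile2, tile3, tile4, tile5 only 4 to 5 are there at a start; the rules pass over those that are not, and their reading is None.
At some moment in a run one of bar may be knocked a few centimetres aside while the robot is not near it.
It also fails if it takes over 210 s, if anything falls off the work surface, if the arm or the gripper's body presses on something with over 40 N, if the wrist force passes 120 N, or if a joint passes its speed limit or range.

## Working session

There is one attempt and no reset: what is moved stays moved. The work goes in short steps, Python scripts to look and compute and a tool call to move; the robot and the scene stay as the last step left them, time stands still between calls to the robot, and variables do not carry over. Pictures are saved under pics/ and viewed, at most 14 in all, crops included, and the job is handed in when it is done.

Besides the shell and the picture viewer there is one more tool, called as a command line: name --argument value ..., lists and objects as JSON in quotes. play_rows: Moves the arm, as the interface text tells. Its arguments: {"type":"object","properties":{"commands":{"type":"array"},"force":{"type":"number"}},"required":["commands"]}

```bash
mkdir -p pics
cat > h.py <<'E'
import numpy as np, cv2
from station import arm, eyes, finish_job
from scipy.spatial.transform import Rotation as R
def K(c):
    f=c["img"].shape[0]/2/np.tan(np.radians(c["fovy"])/2)
    return np.array([[f,0,c["cx"]],[0,f,c["cy"]],[0,0,1.]])
def toolT(s=None):
    s=s or arm.read_state(); q=s["orientation"]; T=np.eye(4)
    T[:3,:3]=R.from_quat([q[1],q[2],q[3],q[0]]).as_matrix(); T[:3,3]=s["ee_pos"]; return T
def cap(name):
    T=toolT(); c=eyes.capture(name); c["K"]=K(c); c["D"]=np.array(c["D"],float)
    c["Twc"]=T@np.array(c["T_tool_cam"]) if name=="wrist" else np.linalg.inv(np.array(c["view"]))
    return c
def rays(c,uv):
    uv=np.array(uv,float).reshape(-1,1,2)
    n=cv2.undistortPoints(uv,c["K"],c["D"]).reshape(-1,2)
    return np.c_[n,np.ones(len(n))]
def onplane(c,uv,z):
    d=rays(c,uv)@c["Twc"][:3,:3].T; o=c["Twc"][:3,3]
    return o+d*((z-o[2])/d[:,2])[:,None]
def cloud(c):
    h,w=c["depth"].shape; u,v=np.meshgrid(np.arange(w),np.arange(h))
    r=rays(c,np.c_[u.ravel(),v.ravel()])*c["depth"].reshape(-1,1)
    return (r@c["Twc"][:3,:3].T+c["Twc"][:3,3]).reshape(h,w,3)
def proj(c,P):
    V=np.linalg.inv(c["Twc"]); rv=cv2.Rodrigues(V[:3,:3])[0]
    return cv2.projectPoints(np.array(P,float).reshape(-1,3),rv,V[:3,3],c["K"],c["D"])[0].reshape(-1,2)
def save(img,name,s=1):
    cv2.imwrite("pics/"+name,cv2.resize(img[...,::-1],None,fx=s,fy=s,interpolation=cv2.INTER_CUBIC))
def move(pos,Rm=None,s=None):
    """tool-frame shift/turn fractions to reach world pose"""
    T=toolT(s); d=T[:3,:3].T@(np.array(pos)-T[:3,3])/0.3
    w=np.zeros(3) if Rm is None else R.from_matrix(T[:3,:3].T@Rm).as_rotvec()/2
    return np.round(d,4),np.round(w,4)
def down(yaw):
    """tool down; tool y axis (closing) at world angle yaw"""
    y=np.array([np.cos(yaw),np.sin(yaw),0]); z=np.array([0,0,-1.]); return np.c_[np.cross(y,z),y,z]
E
python3 - <<'E'
from h import *
import pickle
for n in("top","scene"):
    c=cap(n); save(c["img"],n+"0.png",1.42); pickle.dump(c,open(n+".pkl","wb"))
    print(n,c["K"][0,0],c["Twc"].round(2).tolist(),(c["depth"]>0).mean())
s=arm.read_state();print(s["ee_pos"],s["orientation"],arm.grasp_offset)
E
```

```text
top 413.7596742219161 [[0.0, -0.99, 0.13, 0.4], [-1.0, -0.0, -0.0, -0.01], [0.0, -0.13, -0.99, 1.3], [0.0, 0.0, 0.0, 1.0]] 0.9959651360544217
scene 432.62059859142414 [[0.74, 0.35, -0.57, 1.25], [0.67, -0.42, 0.61, -0.76], [-0.02, -0.83, -0.55, 0.77], [0.0, 0.0, 0.0, 1.0]] 0.9961777210884354
[ 0.23830349 -0.60406146  0.23036105] [-8.66958285e-04  9.82392227e-01  1.86828110e-01 -1.30125953e-04] 0.0187
```

View pics/top0.png

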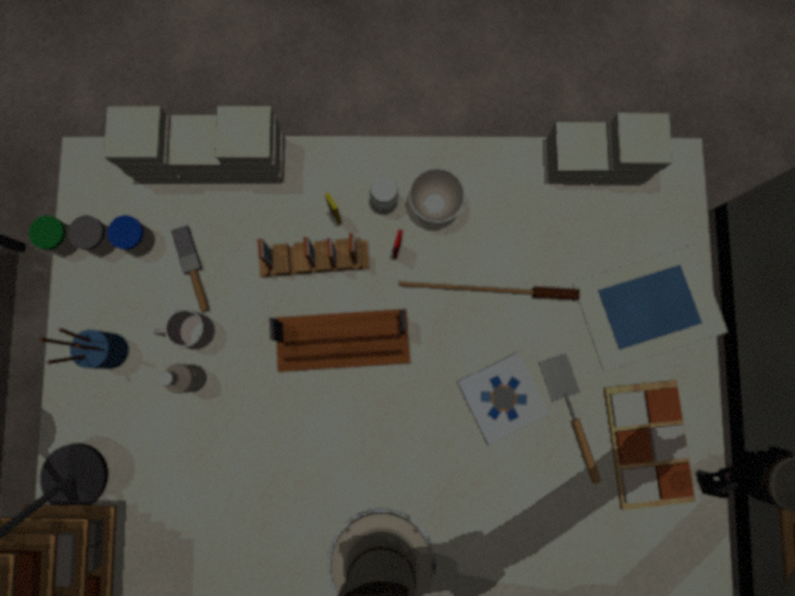

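View pics/scene0.png

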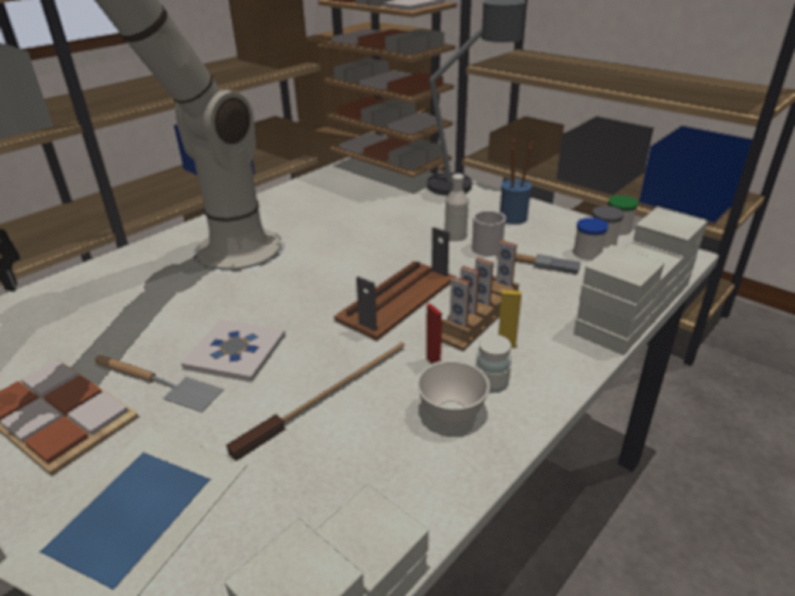

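The top view shows the rack at about (342,340) and the crate at (313,257), with 4 patterned tiles near (264,252), (308,250), (332,250) and (352,248). The bar runs from its tip at (400,284) to its handle at (556,293), with the tip towards +y. The lone red (398,243) and yellow (333,207) tiles standing outside the crate are look-alikes. The four white patterned ones in the crate fit the description.

Run:
```python
from h import *
import pickle
T=pickle.load(open("top.pkl","rb"));S=pickle.load(open("scene.pkl","rb"))
for c,n in((T,"top"),(S,"scene")):
    P=cloud(c); hsv=cv2.cvtColor(c["img"],cv2.COLOR_RGB2HSV)
    tbl=P[(abs(P[...,2])<.02)&(P[...,0]>.35)&(P[...,0]<.8)&(abs(P[...,1])<.3)]
    print(n,"table z",np.median(tbl[:,2]))
    H,s,v=hsv[...,0],hsv[...,1],hsv[...,2]
    box=lambda x0,x1,y0,y1,z0,z1:(P[...,0]>x0)&(P[...,0]<x1)&(P[...,1]>y0)&(P[...,1]<y1)&(P[...,2]>z0)&(P[...,2]<z1)
    def rect(m,name):
        p=P[m]
        if len(p)<15: print(name,"few",len(p));return
        r=cv2.minAreaRect((p[:,:2]*1000).astype(np.float32)); b=cv2.boxPoints(r).round(0).tolist()
        print(name,len(p),np.round(r[0]),np.round(r[1]),round(r[2],1),"z",np.percentile(p[:,2],[5,50,95]).round(4),b)
    np.set_printoptions(suppress=True)
    rect(box(.3,.65,-.1,.25,.008,.02),"board")
    rect(box(.3,.65,-.1,.25,.06,.2)&(v<70)&(s<120),"brackets")
    rect(box(.55,.75,0,.27,.03,.055),"crate")
    for i in range(1):
        m=box(.5,.8,-.02,.28,.08,.16)
        nl,lab,st,ce=cv2.connectedComponentsWithStats(m.astype(np.uint8))
        for k in range(1,nl):
            if st[k,4]>12: rect(lab==k,"tall%d %s"%(k,ce[k].round()))
    rect(box(.4,.75,-.5,-.08,.012,.04)&(v<110),"handle")
    rect(box(.4,.75,-.5,-.05,.006,.04),"bar")
```

```text
top table z 0.00039054443083075263
board 3099 [515.  65.] [297. 342.] 6.2 z [0.0103 0.0145 0.0186] [[349.0, 219.0], [386.0, -121.0], [681.0, -89.0], [644.0, 251.0]]
brackets 225 [568.  98.] [183. 278.] 4.0 z [0.0688 0.1251 0.1345] [[466.0, 230.0], [486.0, -48.0], [669.0, -35.0], [649.0, 243.0]]
crate 977 [683. 155.] [119. 213.] 5.1 z [0.0356 0.0411 0.0464] [[614.0, 256.0], [632.0, 44.0], [751.0, 55.0], [733.0, 266.0]]
tall1 [268. 136.] 172 [781.   2.] [38. 43.] 0.0 z [0.0839 0.0892 0.0934] [[762.0, 23.0], [762.0, -19.0], [800.0, -19.0], [800.0, 23.0]]
tall2 [233. 144.] 71 [751. 105.] [38. 13.] 26.7 z [0.0858 0.1276 0.1318] [[732.0, 102.0], [737.0, 91.0], [771.0, 108.0], [765.0, 119.0]]
tall3 [247. 173.] 69 [662.  62.] [39. 10.] 5.7 z [0.0896 0.1397 0.144 ] [[643.0, 65.0], [644.0, 54.0], [682.0, 58.0], [681.0, 69.0]]
tall4 [216. 175.] 82 [655. 151.] [10. 38.] 89.4 z [0.0886 0.1392 0.1445] [[636.0, 146.0], [674.0, 146.0], [674.0, 156.0], [636.0, 157.0]]
tall5 [185. 177.] 114 [651. 242.] [39. 11.] 1.8 z [0.0852 0.1293 0.144 ] [[631.0, 247.0], [632.0, 236.0], [670.0, 237.0], [670.0, 248.
[... 1220 characters left out ...]
37.0], [673.0, 254.0]]
tall3 [332. 199.] 697 [659. 106.] [ 48. 108.] 4.0 z [0.0841 0.1199 0.1423] [[631.0, 159.0], [639.0, 51.0], [686.0, 54.0], [679.0, 162.0]]
tall4 [360. 213.] 244 [756. 103.] [38. 17.] 44.7 z [0.0831 0.1093 0.1305] [[737.0, 95.0], [749.0, 83.0], [775.0, 110.0], [764.0, 122.0]]
tall5 [347. 240.] 125 [783.   2.] [42. 34.] 89.8 z [0.088  0.09   0.0919] [[766.0, -19.0], [800.0, -19.0], [800.0, 23.0], [766.0, 23.0]]
handle 515 [ 506. -255.] [357. 187.] 87.4 z [0.0127 0.023  0.0263] [[404.0, -429.0], [591.0, -437.0], [607.0, -81.0], [420.0, -73.0]]
bar 1586 [ 557. -275.] [460. 334.] 80.7 z [0.0074 0.0165 0.0292] [[355.0, -475.0], [685.0, -529.0], [759.0, -75.0], [429.0, -21.0]]
```

Run:
```python
from h import *
import pickle
np.set_printoptions(suppress=True)
T=pickle.load(open("top.pkl","rb"));S=pickle.load(open("scene.pkl","rb"))
for c,n in((T,"top"),(S,"scene")):
    print(n)
    P=cloud(c); hsv=cv2.cvtColor(c["img"],cv2.COLOR_RGB2HSV); H,s,v=[hsv[...,i].astype(int) for i in range(3)]
    box=lambda x0,x1,y0,y1,z0,z1:(P[...,0]>x0)&(P[...,0]<x1)&(P[...,1]>y0)&(P[...,1]<y1)&(P[...,2]>z0)&(P[...,2]<z1)
    def rect(m,name):
        nl,lab,st,ce=cv2.connectedComponentsWithStats(m.astype(np.uint8))
        for k in range(1,nl):
            if st[k,4]<20: continue
            p=P[lab==k]; r=cv2.minAreaRect((p[:,:2]*1000).astype(np.float32))
            print(name,len(p),ce[k].round(),np.round(r[0],1),np.round(r[1]),round(r[2],1),"z",p[:,2].mean().round(4),"sat",s[lab==k].mean().round(),cv2.boxPoints(r).round().tolist())
    rect(box(.38,.61,-.1,.25,.008,.035)&(s>90),"board")
    rect(box(.42,.62,-.1,.25,.05,.15),"brkt")
    rect(box(.6,.73,.01,.3,.036,.047)&(s>70),"crate")
    rect(box(.45,.7,-.5,-.05,.014,.035)&(s>60)&(v<90),"handle")
    rect(box(.45,.7,-.5,-.02,.004,.035)&(s>60),"bar")
```

```text
top
board 43 [291. 200.] [597.1 -68.6] [60.  8.] 87.0 z 0.0163 sat 114.0 [[592.0, -98.0], [599.0, -99.0], [603.0, -39.0], [595.0, -39.0]]
board 3324 [241. 240.] [474.3  86.7] [118. 287.] 3.9 z 0.0163 sat 180.0 [[406.0, 226.0], [425.0, -61.0], [543.0, -53.0], [523.0, 234.0]]
brkt 61 [283. 226.] [506.7 -42.1] [43.  8.] 4.0 z 0.1188 sat 64.0 [[485.0, -40.0], [485.0, -48.0], [528.0, -45.0], [528.0, -37.0]]
brkt 122 [194. 232.] [489.3 218. ] [44.  9.] 4.4 z 0.1056 sat 64.0 [[467.0, 221.0], [468.0, 212.0], [512.0, 215.0], [511.0, 224.0]]
crate 562 [227. 180.] [658.4 125.2] [ 65. 132.] 5.1 z 0.0413 sat 136.0 [[620.0, 188.0], [632.0, 57.0], [696.0, 62.0], [685.0, 194.0]]
crate 57 [252. 178.] [664.1  51.3] [62.  9.] 5.3 z 0.0417 sat 127.0 [[633.0, 53.0], [633.0, 44.0], [696.0, 50.0], [695.0, 59.0]]
crate 233 [197. 182.] [649.4 223.6] [65. 41.] 1.0 z 0.0414 sat 135.0 [[617.0, 244.0], [617.0, 202.0], [682.0, 203.0], [681.0, 245.0]]
crate 21 [187. 189.] [625.4 252.2] [22.  7.] 1.3 z 0.0415 sat 143.0 [[614.0, 256.0], [614.0, 248.0], [637.0, 249.0], [636.0, 256.0]]
handle 24 [290. 200.] [596.9 -67
[... 1322 characters left out ...]
8.0], [535.0, -35.0]]
crate 404 [340. 217.] [662.3 149.1] [ 63. 212.] 4.3 z 0.0414 sat 107.0 [[623.0, 252.0], [639.0, 41.0], [701.0, 46.0], [686.0, 257.0]]
handle 383 [179. 306.] [ 581.  -384.1] [105.  24.] 85.2 z 0.0227 sat 100.0 [[565.0, -435.0], [589.0, -437.0], [597.0, -333.0], [573.0, -331.0]]
bar 265 [256. 229.] [498.  -41.1] [95. 41.] 0.7 z 0.015 sat 112.0 [[450.0, -21.0], [451.0, -62.0], [546.0, -61.0], [545.0, -20.0]]
bar 779 [204. 292.] [ 589.7 -238.8] [396.  24.] 86.4 z 0.0182 sat 93.0 [[565.0, -435.0], [590.0, -437.0], [614.0, -42.0], [590.0, -41.0]]
bar 62 [304. 250.] [676.6 -37.1] [ 6. 38.] 77.5 z 0.0216 sat 146.0 [[657.0, -36.0], [695.0, -44.0], [696.0, -38.0], [658.0, -30.0]]
```

Run:
```python
from h import *
print(move([.5805,-.36,.25],down(np.radians(-3.6))))
```

```text
(array([ 1.3597, -0.3382, -0.0648]), array([-8.00e-04, -5.00e-04, -5.66e-01]))
```

play_rows --commands '[{"x":0.2,"y":-0.05,"z":-0.06,"wz":-0.07,"gripper":-1},{"x":0.4,"y":-0.1,"z":-0.06,"wz":-0.14,"gripper":-1},{"x":0.6,"y":-0.15,"z":-0.06,"wz":-0.21,"gripper":-1},{"x":0.8,"y":-0.2,"z":-0.06,"wz":-0.28,"gripper":-1},{"x":1,"y":-0.25,"z":-0.06,"wz":-0.35,"gripper":-1},{"x":1,"y":-0.3,"z":-0.06,"wz":-0.42,"gripper":-1},{"x":1,"y":-0.33,"z":-0.06,"wz":-0.49,"gripper":-1},{"x":1,"y":-0.33,"z":-0.06,"wz":-0.566,"gripper":-1},{"x":1,"y":-0.33,"z":-0.06,"wz":-0.566,"gripper":-1},{"x":1,"y":-0.33,"z":-0.06,"wz":-0.566,"gripper":-1}]'

```text
validation failed for argument at $.co...
```

```bash
cat > bar.py <<'E'
from h import *
def findbar(c,y0=-.55,y1=0.1):
    P=cloud(c); hsv=cv2.cvtColor(c["img"],cv2.COLOR_RGB2HSV); s=hsv[...,1]
    m=(P[...,0]>.45)&(P[...,0]<.72)&(P[...,1]>y0)&(P[...,1]<y1)&(P[...,2]>.016)&(P[...,2]<.035)&(s>60)
    nl,lab,st,ce=cv2.connectedComponentsWithStats(m.astype(np.uint8))
    k=1+np.argmax(st[1:,4]); p=P[lab==k]; r=cv2.minAreaRect((p[:,:2]*1000).astype(np.float32))
    return ce[k],r,cv2.boxPoints(r).round(),p[:,2].mean()
E
python3 - <<'E'
from bar import *
s=arm.read_state(); print(s["ee_pos"],s["q"])
c=cap("wrist"); save(c["img"],"w1.png")
print(findbar(c)); print(findbar(cap("top"),-.55,-.3))
print(move([.5805,-.36,.25],down(np.radians(-3.6))))
E
```

```text
[ 0.23830349 -0.60406146  0.23036105] [ 1.4582      0.50174598 -0.42682842  1.55136694  0.22080049  1.13828856
 -0.21030251]Traceback (most recent call last):
  File "<stdin>", line 4, in <module>
  File "bar.py", line 6, in findbar
    k=1+np.argmax(st[1:,4]); p=P[lab==k]; r=cv2.minAreaRect((p[:,:2]*1000).astype(np.float32))
        ~~~~~~~~~^^^^^^^^^^
    return _wrapfunc(a, 'argmax', axis=axis, out=out, **kwds)
    return bound(*args, **kwds)
ValueError: attempt to get argmax of an empty sequence
```

View pics/w1.png

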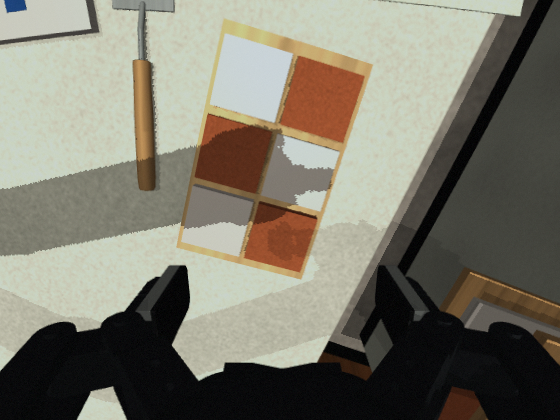

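The wrist view shows the fingers at the bottom, the framed sample board at (275,150) and the spatula at (145,120). The arm hasn't moved because the call was rejected, so I'll retry with every key in each row.

play_rows --commands '[{"x":0.5,"y":-0.15,"z":-0.06,"wx":0,"wy":0,"wz":-0.2,"gripper":-1},{"x":1,"y":-0.33,"z":-0.06,"wx":0,"wy":0,"wz":-0.4,"gripper":-1},{"x":1,"y":-0.33,"z":-0.06,"wx":0,"wy":0,"wz":-0.566,"gripper":-1},{"x":1,"y":-0.33,"z":-0.06,"wx":0,"wy":0,"wz":-0.566,"gripper":-1},{"x":1,"y":-0.33,"z":-0.06,"wx":0,"wy":0,"wz":-0.566,"gripper":-1},{"x":1,"y":-0.33,"z":-0.06,"wx":0,"wy":0,"wz":-0.566,"gripper":-1},{"x":1,"y":-0.33,"z":-0.06,"wx":0,"wy":0,"wz":-0.566,"gripper":-1},{"x":1,"y":-0.33,"z":-0.06,"wx":0,"wy":0,"wz":-0.566,"gripper":-1},{"x":1,"y":-0.33,"z":-0.06,"wx":0,"wy":0,"wz":-0.566,"gripper":-1},{"x":1,"y":-0.33,"z":-0.06,"wx":0,"wy":0,"wz":-0.566,"gripper":-1}]'

```text
time_s: 1.15
ee_pos: [0.4806, -0.403, 0.2488]
orientation: [-0.0, 0.73, 0.683, -0.0]
contact_force: [-0.0, -0.2, -1.1]
finger_gap: 1.0
grip_force: 0.0
```

Run:
```python
from bar import *
s=arm.read_state(); print(s["ee_pos"],s["q"])
c=cap("wrist"); save(c["img"],"w2.png")
try: print(findbar(c))
except Exception as e: print(e)
print(findbar(cap("top"),-.55,-.3))
print(move([.5805,-.36,.25],down(np.radians(-3.6))))
```

```text
[ 0.48060843 -0.40295651  0.24883631] [ 1.18548209  0.51159311 -0.74133     1.58453678  0.36432018  1.18938501
  0.30410145]
(array([367.04691165, 131.69781079]), ((582.2778930664062, -327.67742919921875), (213.7787322998047, 24.631126403808594), 86.01058197021484), array([[ 563., -433.],
       [ 587., -435.],
       [ 602., -222.],
       [ 577., -220.]], dtype=float32), np.float64(0.022292437923205094))
(array([390.8015873 , 206.04761905]), ((577.8238525390625, -378.6128845214844), (109.74363708496094, 24.633758544921875), 86.95765686035156), array([[ 563., -433.],
       [ 587., -434.],
       [ 593., -324.],
       [ 568., -323.]], dtype=float32), np.float64(0.023172040372124735))
(array([ 0.166 ,  0.3232, -0.0035]), array([-0.0003,  0.0001, -0.0018]))
```

play_rows --commands '[{"x":0.163,"y":0.322,"z":0,"wx":0,"wy":0,"wz":0,"gripper":-1},{"x":0.163,"y":0.322,"z":0,"wx":0,"wy":0,"wz":-0.002,"gripper":-1},{"x":0.163,"y":0.322,"z":0.15,"wx":0,"wy":0,"wz":-0.002,"gripper":-1},{"x":0.163,"y":0.322,"z":0.3,"wx":0,"wy":0,"wz":-0.002,"gripper":-1},{"x":0.163,"y":0.322,"z":0.45,"wx":0,"wy":0,"wz":-0.002,"gripper":-1},{"x":0.163,"y":0.322,"z":0.6,"wx":0,"wy":0,"wz":-0.002,"gripper":-1},{"x":0.163,"y":0.322,"z":0.7,"wx":0,"wy":0,"wz":-0.002,"gripper":-1},{"x":0.163,"y":0.322,"z":0.7,"wx":0,"wy":0,"wz":-0.002,"gripper":-1}]'

```text
time_s: 2.05
ee_pos: [0.5762, -0.3588, 0.0337]
orientation: [-0.005, 0.728, 0.685, -0.002]
contact_force: [-0.3, 0.1, 0.3]
finger_gap: 0.994
grip_force: 0.0
```

Run:
```python
from bar import *
c=cap("wrist"); save(c["img"],"w2.png")
print(proj(c,[[.582,-.334,.024],[.580,-.36,.024]]))
print(move([.580,-.36,.003],down(np.radians(-3.8))))
```

```text
[[290.85361231 216.24947086]
 [289.70893723 263.68414058]]
(array([-0.0017,  0.0053,  0.1134]), array([-0.0022, -0.001 ,  0.0028]))
```

View pics/w2.png

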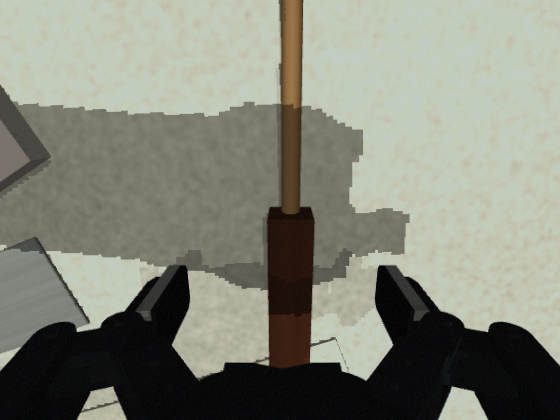

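The handle is centred between the fingers, with its shoulder at (291,212). Next I descend and grip.

play_rows --commands '[{"x":0,"y":0.005,"z":0.05,"wx":0,"wy":0,"wz":0.002,"gripper":-1},{"x":0,"y":0.005,"z":0.11,"wx":0,"wy":0,"wz":0.002,"gripper":-1},{"x":0,"y":0.005,"z":0.11,"wx":0,"wy":0,"wz":0.002,"gripper":-1},{"x":0,"y":0.005,"z":0.11,"wx":0,"wy":0,"wz":0.002,"gripper":1},{"x":0,"y":0.005,"z":0.11,"wx":0,"wy":0,"wz":0.002,"gripper":1},{"x":0,"y":0.005,"z":0.11,"wx":0,"wy":0,"wz":0.002,"gripper":1},{"x":0,"y":0.005,"z":0.11,"wx":0,"wy":0,"wz":0.002,"gripper":1},{"x":0,"y":0.005,"z":0.11,"wx":0,"wy":0,"wz":0.002,"gripper":1},{"x":0,"y":0.005,"z":0.11,"wx":0,"wy":0,"wz":0.002,"gripper":1},{"x":0,"y":0.005,"z":0.11,"wx":0,"wy":0,"wz":0.002,"gripper":1}]' --force 60

```text
time_s: 3.1
ee_pos: [0.583, -0.3601, 0.0072]
orientation: [0.001, 0.729, 0.684, 0.0]
contact_force: [0.1, 0.7, 5.5]
finger_gap: 0.266
grip_force: 60.0
```

Run:
```python
from h import *
print(move([.583,-.36,.2]))
print(move([.541,-.42,.2],down(np.radians(4))))
print(move([.541,-.42,.098],down(np.radians(4))))
```

```text
(array([-1.000e-04,  1.000e-03, -6.427e-01]), array([0., 0., 0.]))
(array([-0.2086, -0.1262, -0.6427]), array([ 0.0006,  0.0004, -0.0664]))
(array([-0.2083, -0.1266, -0.3027]), array([ 0.0006,  0.0004, -0.0664]))
```

play_rows --commands '[{"x":0,"y":0,"z":-0.1,"wx":0,"wy":0,"wz":0,"gripper":1},{"x":0,"y":0,"z":-0.25,"wx":0,"wy":0,"wz":0,"gripper":1},{"x":0,"y":0,"z":-0.4,"wx":0,"wy":0,"wz":0,"gripper":1},{"x":-0.05,"y":-0.03,"z":-0.45,"wx":0,"wy":0,"wz":-0.02,"gripper":1},{"x":-0.12,"y":-0.08,"z":-0.45,"wx":0,"wy":0,"wz":-0.04,"gripper":1},{"x":-0.2,"y":-0.126,"z":-0.4,"wx":0,"wy":0,"wz":-0.066,"gripper":1},{"x":-0.208,"y":-0.126,"z":-0.35,"wx":0,"wy":0,"wz":-0.066,"gripper":1},{"x":-0.208,"y":-0.126,"z":-0.303,"wx":0,"wy":0,"wz":-0.066,"gripper":1},{"x":-0.208,"y":-0.126,"z":-0.303,"wx":0,"wy":0,"wz":-0.066,"gripper":1},{"x":-0.208,"y":-0.126,"z":-0.303,"wx":0,"wy":0,"wz":-0.066,"gripper":1},{"x":-0.208,"y":-0.126,"z":-0.303,"wx":0,"wy":0,"wz":-0.066,"gripper":1},{"x":-0.208,"y":-0.126,"z":-0.303,"wx":0,"wy":0,"wz":-0.066,"gripper":1}]'

```text
time_s: 4.3
ee_pos: [0.5418, -0.4191, 0.0981]
orientation: [0.001, 0.682, 0.732, 0.0]
contact_force: [0.4, 1.1, -0.8]
finger_gap: 0.265
grip_force: 59.2
```

Run:
```python
from h import *
import pickle
s=arm.read_state(); print(s["ee_pos"],s["finger_gap"])
T=toolT();print("axis",T[:3,0])
o=[]
for n,(u0,u1,v0,v1) in (("scene",(160,360,130,330)),("top",(180,380,190,290)),("wrist",(0,560,0,420))):
    c=cap(n); pickle.dump(c,open(n+"2.pkl","wb"))
    tip=T[:3,3]+.326*T[:3,0]+[0,0,.005]
    print(n,proj(c,[tip,[.5146,-.0446,.103],[.4962,.2187,.103]]).round(1).tolist())
    o.append(cv2.resize(c["img"][v0:v1,u0:u1],None,fx=2 if n!="wrist" else .72,fy=2 if n!="wrist" else .72,interpolation=cv2.INTER_CUBIC))
W=400; pad=lambda i:cv2.copyMakeBorder(i,0,0,0,W+4-i.shape[1],0)
o[0]=np.vstack([o[0]]);col=np.vstack([o[1],cv2.resize(o[2],(400,300))])
h=max(o[0].shape[0],col.shape[0])
f=lambda i:cv2.copyMakeBorder(i,0,h-i.shape[0],0,0,0)
save(np.hstack([f(o[0]),f(col)]),"b1.png")
```

```text
[ 0.54183109 -0.41905638  0.09812759] 0.2652937210093008
axis [-7.02648883e-02  9.97528155e-01 -6.51651123e-04]
scene [[247.3, 214.0], [258.5, 206.0], [311.0, 169.7]]
top [[300.7, 222.0], [283.7, 223.5], [193.0, 229.7]]
wrist [[282.0, 198.5], [291.9, 3476.0], [113.9, -76522.1]]
```

View pics/b1.png

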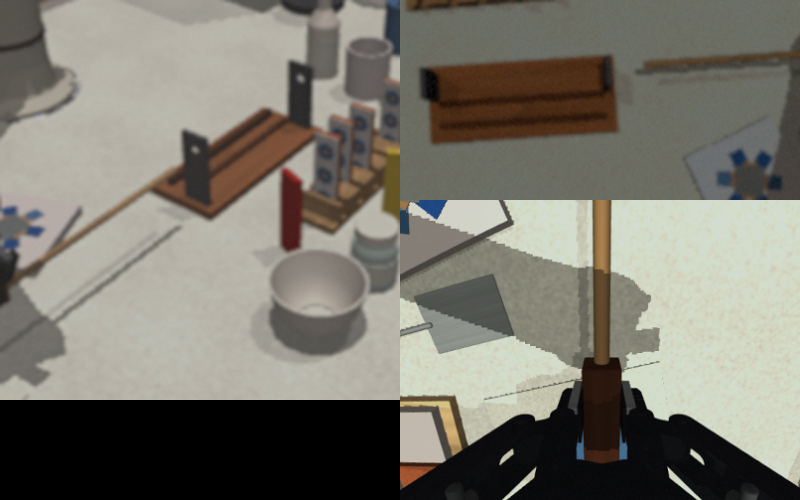

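The scene crop shows the two brackets with their eyelets at about (255,205) and (308,170) in full-frame pixels. The rod tip is near (240,221), and the handle is gripped straight. I'll enlarge the tip and eyelets to measure them.

Run:
```python
from h import *
import pickle
np.set_printoptions(suppress=True,linewidth=220)
c=pickle.load(open("scene2.pkl","rb")); 
a=cv2.resize(c["img"][185:245,215:275],None,fx=8,fy=8,interpolation=cv2.INTER_NEAREST)
b=cv2.resize(c["img"][155:185,290:330],None,fx=8,fy=8,interpolation=cv2.INTER_NEAREST)
t=pickle.load(open("top2.pkl","rb"))
d=cv2.resize(t["img"][205:235,275:315],None,fx=8,fy=8,interpolation=cv2.INTER_NEAREST)
save(np.hstack([a,np.vstack([b,d])]),"b2.png")
g=cv2.cvtColor(c["img"],cv2.COLOR_RGB2GRAY).astype(int)
print(g[198:213,248:266]);print(g[163:177,300:318])
```

```text
[[182 175 141  87  53  46  50  51  53  60  72  86 100 113 129 149 167 176]
 [181 173 142  92  52  47  48  49  50  49  54  58  65  72  88 118 153 170]
 [181 173 142  93  56  48  50  48  48  48  48  50  50  51  60  94 138 158]
 [180 174 144  95  57  48  49  49  49  49  49  46  47  46  52  80 119 135]
 [180 174 146 100  60  47  47  52  60  62  54  48  46  46  49  65  90  98]
 [181 173 148 102  62  47  49  62  88  97  80  57  48  47  46  53  64  71]
 [178 172 147 103  62  47  49  72 109 125 109  77  53  48  47  51  54  60]
 [178 174 151 108  64  47  49  66  98 122 114  85  56  49  45  48  53  55]
 [181 175 155 115  70  49  49  53  69  89  89  69  54  47  48  47  49  49]
 [181 176 157 117  71  49  47  49  52  59  60  52  49  48  47  46  44  45]
 [178 176 158 119  72  47  48  48  50  50  50  48  48  47  47  47  47  51]
 [179 177 162 124  76  49  48  49  49  49  49  49  48  49  47  47  53  65]
 [179 177 162 125  76  49  47  50  48  48  50  47  46  48  47  49  61  73]
 [176 169 148 111  69  48  48  47  48  48  48  47  48  48  48  52  65  78]
 [162 145 120  88  58  47  47  47  48  48  50  48 
[... 376 characters left out ...]
 48  43  41  50  68  86]
 [174 174 170 143  97  56  43  51  83 115 123  98  62  44  41  51  73  91]
 [177 177 170 144  97  57  44  52  82 116 130 113  72  45  40  58  91 114]
 [176 177 170 146  99  58  43  47  64  93 112 101  70  46  43  72 118 149]
 [177 177 170 146 100  58  42  44  50  63  76  74  55  42  45  80 134 168]
 [176 176 170 144 100  58  44  45  45  48  52  49  45  42  45  79 135 171]
 [175 176 170 145 100  60  41  44  44  44  44  43  42  41  43  80 134 170]
 [175 176 171 146 100  56  44  42  45  43  43  44  43  42  44  81 133 169]
 [176 177 171 144  96  56  43  44  44  45  44  43  45  40  44  81 136 169]
 [175 176 169 141  92  51  43  44  43  44  45  42  43  43  45  82 137 172]]
```

View pics/b2.png

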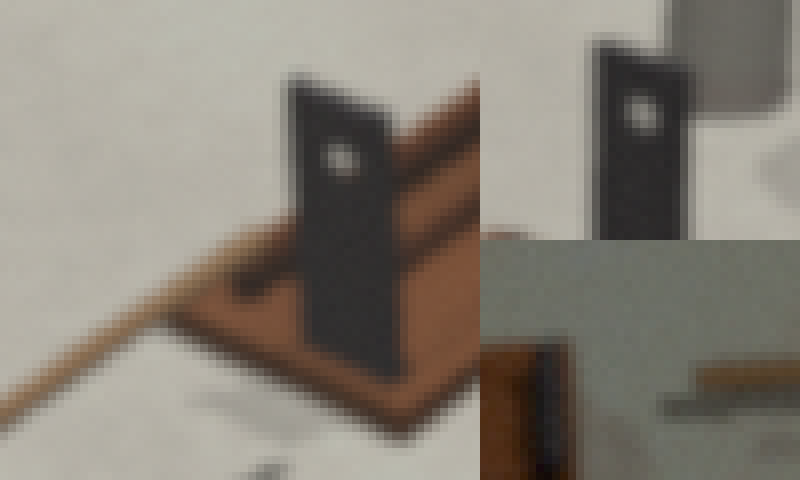

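The enlarged crop puts the rod tip at (248,214.4), the near eyelet at (257.3,204.3) and the far eyelet at (309.9,168.8). I'll measure rod against eyelets within each camera so the calibration error cancels.

```bash
cat > rod.py <<'E'
from h import *
import pickle
np.set_printoptions(suppress=True)
def rodline(c,name):
    T=toolT(); A=T[:3,0]; o=T[:3,3]+[0,0,.005]
    P=cloud(c); d=P-o; t=d@A; r=np.linalg.norm(d-t[...,None]*A,axis=2)
    m=(t>.06)&(t<.30)&(r<.02)
    p=P[m]; td=t[m]; off=d[m]
    k=np.polyfit(td,off[:,0]-td*A[0],1); kz=np.polyfit(td,off[:,2]-td*A[2],1)
    print(name,len(p),"x off at .06,.326",np.polyval(k,[.06,.326]).round(4),"z off",np.polyval(kz,[.06,.326]).round(4),"tmax",t[(r<.012)].max())
def bracket(c,name):
    P=cloud(c)
    for y0,y1 in((-.06,-.025),(.2,.24)):
        m=(P[...,0]>.45)&(P[...,0]<.55)&(P[...,1]>y0)&(P[...,1]<y1)&(P[...,2]>.115)&(P[...,2]<.15)
        p=P[m]; print(name,"brk",len(p),p.min(0).round(4),p.max(0).round(4),p.mean(0).round(4))
E
python3 - <<'E'
from rod import *
for n in("top","scene"):
    c=pickle.load(open(n+"2.pkl","rb")); rodline(c,n); bracket(c,n)
c=pickle.load(open("scene2.pkl","rb"))
# x,z of holes from scene rays at given y plane
for uv,y in(((257.3,204.3),-.043),((309.9,168.8),.2185)):
    d=(rays(c,[uv])@c["Twc"][:3,:3].T)[0]; o=c["Twc"][:3,3]; 
    for yy in (y-.003,y,y+.003): print("hole",uv,(o+d*(yy-o[1])/d[1]).round(4))
E
```

```text
top 280 x off at .06,.326 [-0.0011 -0.0008] z off [0.0038 0.0037] tmax 1.0621666300534225
top brk 48 [ 0.4853 -0.0473  0.1158] [ 0.5276 -0.0388  0.1345] [ 0.5064 -0.042   0.1289]
top brk 60 [0.4676 0.2128 0.1168] [0.5114 0.2228 0.1341] [0.4901 0.2179 0.1285]
scene 314 x off at .06,.326 [0.0026 0.0023] z off [0.003  0.0032] tmax 1.0575799375319805
scene brk 88 [ 0.4858 -0.0496  0.1151] [ 0.5349 -0.0366  0.1324] [ 0.5127 -0.0452  0.1245]
scene brk 68 [0.4707 0.2135 0.1156] [0.5159 0.2252 0.1326] [0.4942 0.218  0.1241]
hole (257.3, 204.3) [ 0.5114 -0.046   0.108 ]
hole (257.3, 204.3) [ 0.5083 -0.043   0.1052]
hole (257.3, 204.3) [ 0.5052 -0.04    0.1024]
hole (309.9, 168.8) [0.4943 0.2155 0.1071]
hole (309.9, 168.8) [0.492  0.2185 0.105 ]
hole (309.9, 168.8) [0.4896 0.2215 0.103 ]
```

Run:
```python
from h import *
print(move([.5288,-.3803,.099],down(np.radians(3.64))))
```

```text
(array([ 0.1337, -0.0319, -0.004 ]), array([0.0003, 0.0003, 0.0029]))
```

play_rows --commands '[{"x":0,"y":-0.032,"z":-0.004,"wx":0,"wy":0,"wz":0.003,"gripper":1},{"x":0,"y":-0.032,"z":-0.004,"wx":0,"wy":0,"wz":0.003,"gripper":1},{"x":0.05,"y":-0.032,"z":-0.004,"wx":0,"wy":0,"wz":0.003,"gripper":1},{"x":0.1,"y":-0.032,"z":-0.004,"wx":0,"wy":0,"wz":0.003,"gripper":1},{"x":0.134,"y":-0.032,"z":-0.004,"wx":0,"wy":0,"wz":0.003,"gripper":1},{"x":0.134,"y":-0.032,"z":-0.004,"wx":0,"wy":0,"wz":0.003,"gripper":1},{"x":0.134,"y":-0.032,"z":-0.004,"wx":0,"wy":0,"wz":0.003,"gripper":1}]'

```text
time_s: 5.15
ee_pos: [0.5287, -0.3798, 0.0986]
orientation: [0.0, 0.684, 0.73, -0.0]
contact_force: [0.6, -1.5, -0.7]
finger_gap: 0.26
grip_force: 59.3
```

Run:
```python
from rod import *
s=arm.read_state(); print(s["ee_pos"]); T=toolT(); print(T[:3,0])
o=[]
for n,(u0,v0) in (("scene",(225,180)),("top",(260,205))):
    c=cap(n); pickle.dump(c,open(n+"3.pkl","wb")); rodline(c,n); bracket(c,n)
    tip=T[:3,3]+T[:3,0]*.326+[0,0,.005]; print(n,proj(c,[tip,T[:3,3]+T[:3,0]*.338+[0,0,.005]]).round(1).tolist())
    o.append(cv2.resize(c["img"][v0:v0+50,u0:u0+50],None,fx=8,fy=8,interpolation=cv2.INTER_NEAREST))
save(np.hstack(o),"b3.png")
```

```text
[ 0.52865192 -0.3797534   0.09864699]
[-0.06443052  0.99792207 -0.00050565]
scene 296 x off at .06,.326 [0.0019 0.0023] z off [0.0027 0.0031] tmax 1.022152350306554
scene brk 86 [ 0.488  -0.0497  0.1151] [ 0.5354 -0.037   0.1326] [ 0.5127 -0.0449  0.1245]
scene brk 64 [0.4726 0.2115 0.1152] [0.5149 0.2282 0.1324] [0.4939 0.2177 0.1248]
scene [[254.4, 206.4], [257.1, 204.5]]
top 283 x off at .06,.326 [-0.0014 -0.001 ] z off [0.0032 0.0037] tmax 1.023174454679077
top brk 47 [ 0.4852 -0.0474  0.1203] [ 0.5278 -0.0387  0.1354] [ 0.5067 -0.0421  0.1292]
top brk 60 [0.4675 0.2135 0.1186] [0.5111 0.2231 0.1347] [0.4901 0.2179 0.1285]
top [[287.1, 225.8], [283.0, 226.1]]
```

View pics/b3.png

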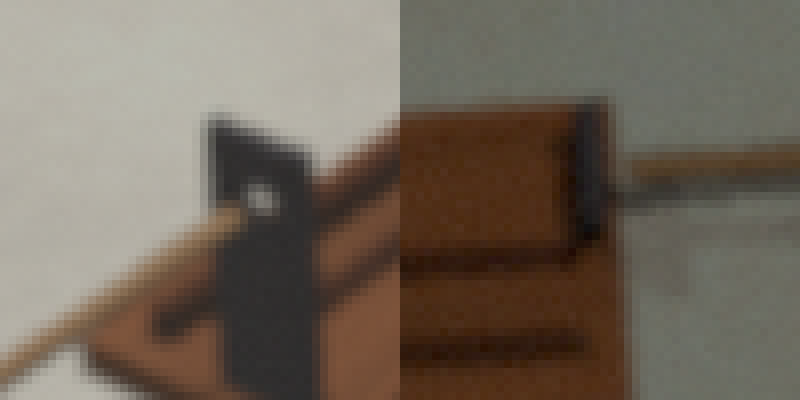

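Extending the rod line in the scene view gives (257.1,204.5), which meets the eyelet at (257.3,204.3). The top view agrees, so I'll push in slowly.

play_rows --commands '[{"x":0.02,"y":0,"z":0,"wx":0,"wy":0,"wz":0,"gripper":1},{"x":0.04,"y":0,"z":0,"wx":0,"wy":0,"wz":0,"gripper":1},{"x":0.06,"y":0,"z":0,"wx":0,"wy":0,"wz":0,"gripper":1},{"x":0.08,"y":0,"z":0,"wx":0,"wy":0,"wz":0,"gripper":1},{"x":0.1,"y":0,"z":0,"wx":0,"wy":0,"wz":0,"gripper":1},{"x":0.12,"y":0,"z":0,"wx":0,"wy":0,"wz":0,"gripper":1},{"x":0.14,"y":0,"z":0,"wx":0,"wy":0,"wz":0,"gripper":1},{"x":0.14,"y":0,"z":0,"wx":0,"wy":0,"wz":0,"gripper":1}]'

```text
time_s: 6.05
ee_pos: [0.5258, -0.3369, 0.0985]
orientation: [-0.0, 0.684, 0.73, 0.0]
contact_force: [0.2, 0.4, -0.6]
finger_gap: 0.262
grip_force: 59.3
```

play_rows --commands '[{"x":0.06,"y":0,"z":0,"wx":0,"wy":0,"wz":0,"gripper":1},{"x":0.12,"y":0,"z":0,"wx":0,"wy":0,"wz":0,"gripper":1},{"x":0.18,"y":0,"z":0,"wx":0,"wy":0,"wz":0,"gripper":1},{"x":0.24,"y":0,"z":0,"wx":0,"wy":0,"wz":0,"gripper":1},{"x":0.3,"y":0,"z":0,"wx":0,"wy":0,"wz":0,"gripper":1},{"x":0.36,"y":0,"z":0,"wx":0,"wy":0,"wz":0,"gripper":1},{"x":0.42,"y":0,"z":0,"wx":0,"wy":0,"wz":0,"gripper":1},{"x":0.48,"y":0,"z":0,"wx":0,"wy":0,"wz":0,"gripper":1},{"x":0.54,"y":0,"z":0,"wx":0,"wy":0,"wz":0,"gripper":1},{"x":0.6,"y":0,"z":0,"wx":0,"wy":0,"wz":0,"gripper":1},{"x":0.66,"y":0,"z":0,"wx":0,"wy":0,"wz":0,"gripper":1},{"x":0.66,"y":0,"z":0,"wx":0,"wy":0,"wz":0,"gripper":1}]'

```text
time_s: 7.25
ee_pos: [0.513, -0.1365, 0.0987]
orientation: [-0.0, 0.683, 0.731, 0.001]
contact_force: [-0.1, 0.4, -0.6]
finger_gap: 0.264
grip_force: 59.3
```

Run:
```python
from rod import *
T=toolT(); print(T[:3,0])
o=[]
for n,(u0,v0) in (("scene",(270,145)),("top",(180,205))):
    c=cap(n); tip=T[:3,3]+T[:3,0]*.326+[0,0,.005]; L=.326+(.218-tip[1])
    print(n,proj(c,[tip,T[:3,3]+T[:3,0]*L+[0,0,.005]]).round(1).tolist(),T[:3,3]+T[:3,0]*L)
    o.append(cv2.resize(c["img"][v0:v0+50,u0:u0+50],None,fx=8,fy=8,interpolation=cv2.INTER_NEAREST))
save(np.hstack(o),"b4.png")
```

```text
[-0.0681417   0.99767495  0.00118458]
scene [[303.8, 172.4], [309.0, 168.8]] [0.48878655 0.21793194 0.09915684]
top [[203.2, 231.5], [193.2, 232.2]] [0.48878655 0.21793194 0.09915684]
```

View pics/b4.png

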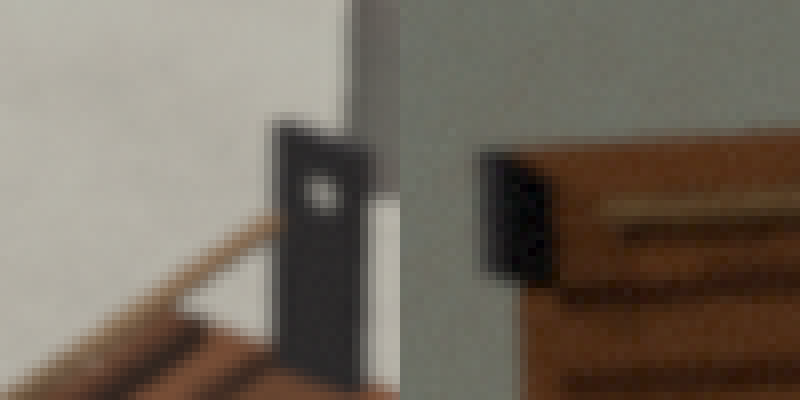

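The tip is at (305,172.5), heading for (309.0,168.8) against the eyelet at (309.9,168.8). I'll turn it slightly and push it home.

play_rows --commands '[{"x":0,"y":0,"z":0,"wx":0,"wy":0,"wz":0.003,"gripper":1},{"x":0.02,"y":0.001,"z":0,"wx":0,"wy":0,"wz":0.003,"gripper":1},{"x":0.04,"y":0.001,"z":0,"wx":0,"wy":0,"wz":0.003,"gripper":1},{"x":0.06,"y":0.001,"z":0,"wx":0,"wy":0,"wz":0.003,"gripper":1},{"x":0.08,"y":0.001,"z":0,"wx":0,"wy":0,"wz":0.003,"gripper":1},{"x":0.1,"y":0.001,"z":0,"wx":0,"wy":0,"wz":0.003,"gripper":1},{"x":0.12,"y":0.001,"z":0,"wx":0,"wy":0,"wz":0.003,"gripper":1},{"x":0.14,"y":0.001,"z":0,"wx":0,"wy":0,"wz":0.003,"gripper":1},{"x":0.16,"y":0.001,"z":0,"wx":0,"wy":0,"wz":0.003,"gripper":1},{"x":0.18,"y":0.001,"z":0,"wx":0,"wy":0,"wz":0.003,"gripper":1},{"x":0.195,"y":0.001,"z":0,"wx":0,"wy":0,"wz":0.003,"gripper":1},{"x":0.195,"y":0.001,"z":0,"wx":0,"wy":0,"wz":0.003,"gripper":1}]'

```text
time_s: 8.55
ee_pos: [0.5098, -0.0814, 0.0985]
orientation: [-0.0, 0.686, 0.727, 0.0]
contact_force: [-0.2, 0.3, -0.3]
finger_gap: 0.264
grip_force: 59.3
```

play_rows --commands '[{"x":0.01,"y":0,"z":0,"wx":0,"wy":0,"wz":0,"gripper":1},{"x":0.02,"y":0,"z":0,"wx":0,"wy":0,"wz":0,"gripper":1},{"x":0.028,"y":0,"z":0,"wx":0,"wy":0,"wz":0,"gripper":1},{"x":0.028,"y":0,"z":0,"wx":0,"wy":0,"wz":0,"gripper":1}]'

```text
time_s: 8.95
ee_pos: [0.5093, -0.0735, 0.0984]
orientation: [-0.0, 0.687, 0.727, 0.0]
contact_force: [-0.8, -0.3, -0.4]
finger_gap: 0.264
grip_force: 59.3
```

Run:
```python
from rod import *
s=arm.read_state(); print(s["ee_pos"],s["contact_force"])
o=[]
for n,(u0,v0) in (("scene",(225,165)),("top",(260,200))):
    c=cap(n)
    o.append(cv2.resize(c["img"][v0:v0+60,u0:u0+60],None,fx=6,fy=6,interpolation=cv2.INTER_NEAREST))
c=cap("wrist"); w=cv2.resize(c["img"],(480,360)); save(np.hstack([o[0][:, :310],w]),"b5.png")
```

```text
[ 0.50934215 -0.07350772  0.09844439] [-0.75149395 -0.33978302 -0.37494847]
```

View pics/b5.png

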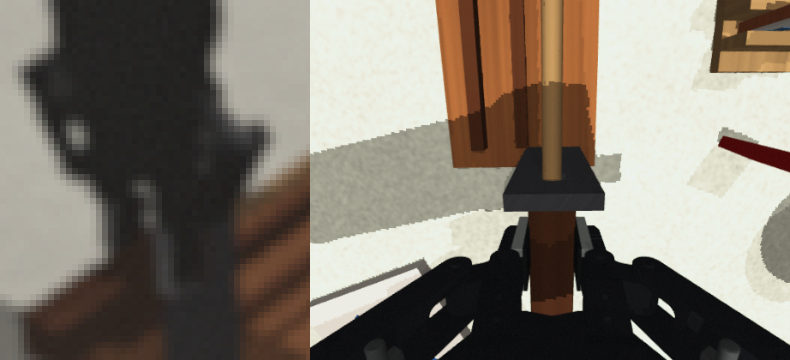

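The wrist view shows the rod through the near bracket and the handle almost touching it. I'll push on until there is contact.

play_rows --commands '[{"x":0.008,"y":0,"z":0,"wx":0,"wy":0,"wz":0,"gripper":1},{"x":0.014,"y":0,"z":0,"wx":0,"wy":0,"wz":0,"gripper":1},{"x":0.014,"y":0,"z":0,"wx":0,"wy":0,"wz":0,"gripper":1}]'

```text
time_s: 9.4
ee_pos: [0.5092, -0.0715, 0.0984]
orientation: [0.001, 0.687, 0.727, -0.001]
contact_force: [0.9, -4.9, -1.0]
finger_gap: 0.266
grip_force: 59.2
```

play_rows --commands '[{"x":0.006,"y":0,"z":0.004,"wx":0,"wy":0,"wz":0,"gripper":-1},{"x":0.006,"y":0,"z":0.004,"wx":0,"wy":0,"wz":0,"gripper":-1},{"x":0.006,"y":0,"z":0.004,"wx":0,"wy":0,"wz":0,"gripper":-1},{"x":0.006,"y":0,"z":0.004,"wx":0,"wy":0,"wz":0,"gripper":-1},{"x":0.006,"y":0,"z":0.004,"wx":0,"wy":0,"wz":0,"gripper":-1},{"x":0.006,"y":0,"z":-0.05,"wx":0,"wy":0,"wz":0,"gripper":-1},{"x":0.006,"y":0,"z":-0.15,"wx":0,"wy":0,"wz":0,"gripper":-1},{"x":0,"y":0,"z":-0.3,"wx":0,"wy":0,"wz":0,"gripper":-1},{"x":0,"y":0,"z":-0.45,"wx":0,"wy":0,"wz":0,"gripper":-1},{"x":0,"y":0,"z":-0.6,"wx":0,"wy":0,"wz":0,"gripper":-1},{"x":0,"y":0,"z":-0.7,"wx":0,"wy":0,"wz":0,"gripper":-1},{"x":0,"y":0,"z":-0.7,"wx":0,"wy":0,"wz":0,"gripper":-1}]'

```text
time_s: 10.6
ee_pos: [0.5119, -0.0691, 0.3142]
orientation: [0.004, 0.686, 0.727, 0.002]
contact_force: [0.2, 0.8, -0.4]
finger_gap: 0.997
grip_force: 0.0
```

Run:
```python
from rod import *
s=arm.read_state(); print(s["ee_pos"],s["q"])
c=cap("wrist"); save(c["img"],"w3.png")
P=cloud(c); hsv=cv2.cvtColor(c["img"],cv2.COLOR_RGB2HSV)
m=(P[...,2]>.085)&(P[...,2]<.125)&(P[...,1]<.2)&(P[...,1]>-.2)&(P[...,0]>.45)&(P[...,0]<.56)
for y in np.arange(-.14,.2,.03):
    p=P[m&(abs(P[...,1]-y)<.004)]
    if len(p)>5: print(y.round(3),len(p),p.min(0).round(4),p.max(0).round(4),p.mean(0).round(4))
```

```text
[ 0.51187021 -0.06911691  0.31420599] [ 0.87989082  0.25082196 -0.93402574  1.77547847  0.21794092  1.2138457
 -0.05662607]
-0.14 151 [ 0.5019 -0.144   0.0917] [ 0.5297 -0.1362  0.113 ] [ 0.516  -0.1401  0.1076]
-0.11 158 [ 0.4995 -0.1139  0.0955] [ 0.5278 -0.106   0.1139] [ 0.5141 -0.1099  0.1092]
-0.08 174 [ 0.4981 -0.084   0.0946] [ 0.5257 -0.076   0.1149] [ 0.5124 -0.08    0.1095]
-0.05 99 [ 0.4972 -0.0539  0.1   ] [ 0.5238 -0.0492  0.1155] [ 0.5123 -0.0518  0.1108]
-0.02 63 [ 0.5032 -0.024   0.1017] [ 0.5111 -0.016   0.1069] [ 0.5071 -0.02    0.1046]
0.01 64 [0.5017 0.0062 0.1025] [0.5094 0.0137 0.1077] [0.5056 0.0099 0.1055]
0.04 74 [0.4992 0.0361 0.1019] [0.5077 0.0438 0.1088] [0.5035 0.0401 0.1059]
0.07 75 [0.4966 0.0661 0.102 ] [0.505  0.0739 0.1092] [0.501  0.0701 0.1068]
0.1 82 [0.4951 0.0961 0.1055] [0.5033 0.1039 0.1102] [0.4993 0.1    0.1078]
```

View pics/w3.png

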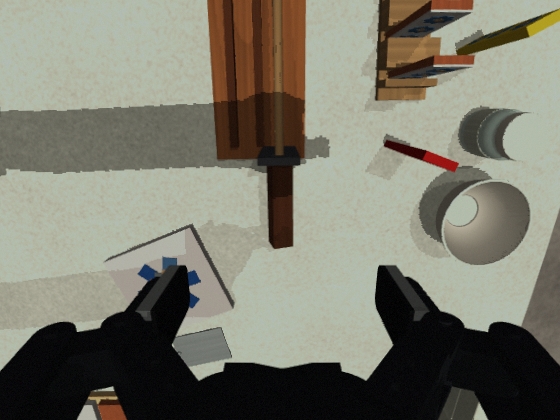

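The bar is home: the handle is at (280,205) and the rod runs through both eyelets. Next I move over the rack and crate to measure them with the wrist camera.

play_rows --commands '[{"x":0.1,"y":0.08,"z":-0.1,"wx":0,"wy":0,"wz":0,"gripper":-1},{"x":0.2,"y":0.15,"z":-0.2,"wx":0,"wy":0,"wz":0,"gripper":-1},{"x":0.28,"y":0.2,"z":-0.25,"wx":0,"wy":0,"wz":0,"gripper":-1},{"x":0.28,"y":0.2,"z":-0.25,"wx":0,"wy":0,"wz":0,"gripper":-1},{"x":0.28,"y":0.2,"z":-0.25,"wx":0,"wy":0,"wz":0,"gripper":-1},{"x":0.28,"y":0.2,"z":-0.25,"wx":0,"wy":0,"wz":0,"gripper":-1}]'

```text
time_s: 11.25
ee_pos: [0.5631, 0.0162, 0.3818]
orientation: [-0.001, 0.687, 0.727, -0.001]
contact_force: [-0.2, -0.3, -0.8]
finger_gap: 1.003
grip_force: 0.0
```

Run:
```python
from rod import *
s=arm.read_state(); print(s["ee_pos"])
c=cap("wrist"); save(c["img"],"w4.png"); pickle.dump(c,open("w4.pkl","wb"))
P=cloud(c); X,Y,Z=[P[...,i] for i in range(3)]
print("table",np.median(Z[abs(Z)<.01]))
# rack cross-sections: height vs x
for y in (.03,.12):
    m=(abs(Y-y)<.004)&(X>.38)&(X<.57)
    x=X[m];z=Z[m]
    print("y",y,[(round(a*1000),round(1000*np.median(z[(x>=a)&(x<a+.004)]),1)) for a in np.arange(.392,.56,.004) if ((x>=a)&(x<a+.004)).sum()>3])
m=(Z>.135)&(Z<.15)&(X>.6)&(X<.72)
nl,lab,st,ce=cv2.connectedComponentsWithStats(m.astype(np.uint8))
for k in range(1,nl):
    if st[k,4]>30:
        p=P[lab==k]; r=cv2.minAreaRect((p[:,:2]*1000).astype(np.float32)); print("tile",st[k,4],np.round(r[0],1),np.round(r[1]),round(r[2],1),p[:,2].mean().round(4),ce[k].round())
```

```text
[0.56313991 0.01616164 0.38181705]
table 0.00021793977127959607
y 0.03 [(392, np.float64(0.3)), (396, np.float64(0.8)), (400, np.float64(-0.0)), (404, np.float64(0.6)), (408, np.float64(-0.1)), (412, np.float64(0.5)), (416, np.float64(14.9)), (420, np.float64(15.0)), (424, np.float64(14.8)), (428, np.float64(15.0)), (432, np.float64(14.9)), (436, np.float64(28.2)), (440, np.float64(28.8)), (444, np.float64(28.9)), (448, np.float64(21.5)), (452, np.float64(14.8)), (456, np.float64(14.6)), (460, np.float64(15.0)), (464, np.float64(15.5)), (468, np.float64(15.3)), (472, np.float64(21.2)), (476, np.float64(21.4)), (480, np.float64(21.0)), (484, np.float64(15.1)), (492, np.float64(447.6)), (496, np.float64(449.1)), (500, np.float64(465.9)), (504, np.float64(108.6)), (508, np.float64(441.4)), (512, np.float64(442.9)), (516, np.float64(446.8)), (520, np.float64(449.9)), (524, np.float64(461.8)), (528, np.float64(463.7)), (532, np.float64(468.0)), (536, np.float64(470.4)), (540, np.float64(470.6)), (544, np.float64(464.1)), (548, np.float64(464.0)), (552, np.float64(465.7)), (556, np.float64
[... 503 characters left out ...]
at64(21.7)), (472, np.float64(21.4)), (476, np.float64(18.7)), (488, np.float64(15.0)), (492, np.float64(106.6)), (496, np.float64(107.6)), (500, np.float64(105.4)), (504, np.float64(15.5)), (508, np.float64(15.6)), (512, np.float64(15.8)), (516, np.float64(16.1)), (520, np.float64(15.5)), (524, np.float64(15.4)), (528, np.float64(15.9)), (532, np.float64(1.7)), (536, np.float64(0.4)), (540, np.float64(0.5)), (544, np.float64(0.8)), (548, np.float64(0.6)), (552, np.float64(0.9)), (556, np.float64(0.3)), (560, np.float64(0.4))]
tile 383 [656.7 153.5] [39. 11.] 5.7 0.1418 [373.  60.]
tile 322 [653.6 106.3] [38. 10.] 3.7 0.1422 [366. 103.]
tile 297 [663.7  61.8] [39. 11.] 3.7 0.1419 [369. 143.]
```

View pics/w4.png

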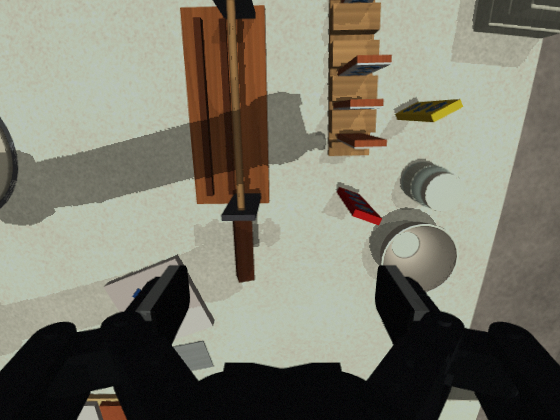

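The wrist view shows the crate tiles end-on at (373,60), (366,103) and (369,143), with the look-alike yellow at (430,110) and red at (358,205). The depth profiles give a clean channel and rod, so the rack pose is fixed. Now the first tile.

```bash
cat >> h.py <<'E'
RO=np.array([.469,.0857,0]); RY=np.radians(3.7)
rx=np.array([np.cos(RY),np.sin(RY),0]); ry=np.array([-np.sin(RY),np.cos(RY),0]); Z=np.array([0,0,1.])
def place(y,d=.102,t=np.radians(10),xb=-.008,lift=.001,up=0.):
    tz=np.sin(t)*rx+np.cos(t)*Z; tx=np.cos(t)*rx-np.sin(t)*Z
    O=RO+xb*rx+y*ry+(.015+lift)*Z-.005*tx+(0.0)*Z
    return O+(d+up)*tz, np.c_[np.cross(tx,-tz),tx,-tz]
E
python3 - <<'E'
from h import *
c=eyes.capture("wrist"); print(np.round(c["T_tool_cam"],3).tolist())
print(move([.6567,.1535,.25],down(np.radians(94.5))))
print(place(.025),place(.025,up=.15)[0])
E
```

```text
[[-0.001, -0.957, -0.29, 0.075], [1.0, -0.001, -0.0, 0.0], [0.0, -0.29, 0.957, -0.143], [0.0, 0.0, 0.0, 1.0]]
(array([0.4413, 0.337 , 0.4395]), array([-1.200e-03, -7.000e-04, -7.972e-01]))
(array([0.47216479, 0.11095688, 0.11731863]), array([[-6.45323083e-02,  9.82755038e-01, -1.73286229e-01],
       [ 9.97915618e-01,  6.35519175e-02, -1.12059177e-02],
       [ 1.73472348e-18, -1.73648178e-01, -9.84807753e-01]])) [0.49815772 0.11263776 0.26503979]
```

play_rows --commands '[{"x":0.441,"y":0.337,"z":0.2,"wx":0,"wy":0,"wz":-0.797,"gripper":0.25},{"x":0.441,"y":0.337,"z":0.44,"wx":0,"wy":0,"wz":-0.797,"gripper":0.25},{"x":0.441,"y":0.337,"z":0.44,"wx":0,"wy":0,"wz":-0.797,"gripper":0.25},{"x":0.441,"y":0.337,"z":0.44,"wx":0,"wy":0,"wz":-0.797,"gripper":0.25},{"x":0.441,"y":0.337,"z":0.44,"wx":0,"wy":0,"wz":-0.797,"gripper":0.25},{"x":0.441,"y":0.337,"z":0.44,"wx":0,"wy":0,"wz":-0.797,"gripper":0.25},{"x":0.441,"y":0.337,"z":0.44,"wx":0,"wy":0,"wz":-0.797,"gripper":0.25},{"x":0.441,"y":0.337,"z":0.44,"wx":0,"wy":0,"wz":-0.797,"gripper":0.25},{"x":0.441,"y":0.337,"z":0.44,"wx":0,"wy":0,"wz":-0.797,"gripper":0.25},{"x":0.441,"y":0.337,"z":0.44,"wx":0,"wy":0,"wz":-0.797,"gripper":0.25},{"x":0.441,"y":0.337,"z":0.44,"wx":0,"wy":0,"wz":-0.797,"gripper":0.25},{"x":0.441,"y":0.337,"z":0.44,"wx":0,"wy":0,"wz":-0.797,"gripper":0.25}]'

```text
time_s: 12.55
ee_pos: [0.6574, 0.1537, 0.2504]
orientation: [-0.001, -0.04, 0.999, -0.0]
contact_force: [-0.5, 0.1, 0.2]
finger_gap: 0.378
grip_force: 0.0
```

```bash
cat > tiles.py <<'E'
from h import *
def tiles(c,name="",z0=.132,lim=(.6,.72,.03,.28)):
    P=cloud(c); X,Y,Zz=[P[...,i] for i in range(3)]
    m=(Zz>z0)&(Zz<.152)&(X>lim[0])&(X<lim[1])&(Y>lim[2])&(Y<lim[3])
    nl,lab,st,ce=cv2.connectedComponentsWithStats(m.astype(np.uint8))
    for k in range(1,nl):
        if st[k,4]>25:
            p=P[lab==k]; r=cv2.minAreaRect((p[:,:2]*1000).astype(np.float32)); print(name,"tile",st[k,4],np.round(r[0],1),np.round(r[1]),round(r[2],1),p[:,2].mean().round(4),ce[k].round())
E
python3 - <<'E'
from tiles import *
s=arm.read_state(); print(s["ee_pos"],s["finger_gap"],s["q"])
c=cap("wrist"); save(c["img"],"w5.png"); tiles(c); tiles(cap("top"),"top")
print(move([.6567,.1535,.111],down(np.radians(94.5))))
E
```

```text
[0.65742501 0.15373927 0.25041659] 0.37764567699877716 [ 0.42211147  0.78482788 -1.16776016  1.44340001  0.72208365  1.38608205
  0.88209056]
 tile 688 [653.4 106.7] [38. 11.] 4.8 0.1414 [224. 196.]
 tile 773 [663.7  61.3] [39. 11.] 5.1 0.1407 [170. 204.]
 tile 595 [655.8 152.7] [38. 10.] 4.5 0.1421 [280. 204.]
 tile 757 [651.4 245.3] [38. 11.] 4.8 0.141 [391. 207.]
top tile 55 [650.8 243.2] [40. 10.] 2.5 0.1414 [184. 175.]
(array([ 0.0024, -0.002 ,  0.466 ]), array([-0.0002, -0.0005, -0.0011]))
```

View pics/w5.png

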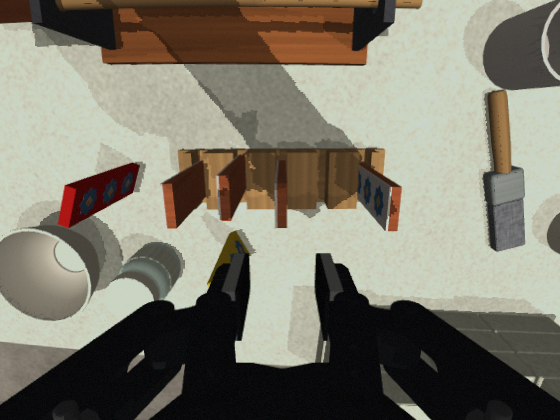

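All four tiles are measured in this one view: tops at (170,204), (224,196), (280,204) and (391,207). The patterned faces are towards -y, and red (100,190) and yellow (228,260) stay untouched. Next I pick the tile under the gripper.

play_rows --commands '[{"x":0.005,"y":-0.003,"z":0.12,"wx":0,"wy":0,"wz":-0.003,"gripper":0.25},{"x":0.005,"y":-0.003,"z":0.24,"wx":0,"wy":0,"wz":-0.003,"gripper":0.25},{"x":0.005,"y":-0.003,"z":0.36,"wx":0,"wy":0,"wz":-0.003,"gripper":0.25},{"x":0.005,"y":-0.003,"z":0.455,"wx":0,"wy":0,"wz":-0.003,"gripper":0.25},{"x":0.005,"y":-0.003,"z":0.455,"wx":0,"wy":0,"wz":-0.003,"gripper":0.25},{"x":0.005,"y":-0.003,"z":0.455,"wx":0,"wy":0,"wz":-0.003,"gripper":1},{"x":0.005,"y":-0.003,"z":0.455,"wx":0,"wy":0,"wz":-0.003,"gripper":1},{"x":0.005,"y":-0.003,"z":0.455,"wx":0,"wy":0,"wz":-0.003,"gripper":1},{"x":0.005,"y":-0.003,"z":0.455,"wx":0,"wy":0,"wz":-0.003,"gripper":1},{"x":0.005,"y":-0.003,"z":0.455,"wx":0,"wy":0,"wz":-0.003,"gripper":1}]' --force 50

```text
time_s: 13.65
ee_pos: [0.6571, 0.1547, 0.1167]
orientation: [0.001, -0.043, 0.999, 0.0]
contact_force: [-0.1, -0.9, 5.9]
finger_gap: 0.106
grip_force: 52.0
```

Run:
```python
from h import *
s=arm.read_state(); p=s["ee_pos"]; print(p,s["finger_gap"])
q,Rm=place(.025,up=.16); print(q)
print(move(p+[0,0,.16])); print(move(q,Rm))
```

```text
[0.65714648 0.15472194 0.11668534] 0.10630824142153494
[0.49989058 0.11274982 0.27488787]
(array([-1.400e-03,  1.000e-04, -5.333e-01]), array([0., 0., 0.]))
(array([ 0.5329, -0.0943, -0.5288]), array([0.0691, 0.0704, 0.7938]))
```

play_rows --commands '[{"x":0,"y":0,"z":-0.1,"wx":0,"wy":0,"wz":0,"gripper":1},{"x":0,"y":0,"z":-0.22,"wx":0,"wy":0,"wz":0,"gripper":1},{"x":0,"y":0,"z":-0.37,"wx":0,"wy":0,"wz":0,"gripper":1},{"x":0,"y":0,"z":-0.54,"wx":0,"wy":0,"wz":0,"gripper":1},{"x":0,"y":0,"z":-0.54,"wx":0,"wy":0,"wz":0,"gripper":1},{"x":0,"y":0,"z":-0.54,"wx":0,"wy":0,"wz":0,"gripper":1}]'

```text
time_s: 14.25
ee_pos: [0.6567, 0.155, 0.2787]
orientation: [0.002, -0.043, 0.999, 0.0]
contact_force: [-0.2, 0.4, -1.8]
finger_gap: 0.102
grip_force: 51.1
```

Run:
```python
from h import *
s=arm.read_state(); p=s["ee_pos"]; print(p,s["finger_gap"],s["grip_force"],s["contact_force"])
for up in (.16,0): print(move(*place(.025,d=.1045,up=up)))
c=cap("scene"); P=cloud(c)
m=(abs(P[...,0]-p[0])<.03)&(abs(P[...,1]-p[1])<.02)&(P[...,2]>.1)&(P[...,2]<.26); print("lowest z",np.percentile(P[m][:,2],[0,1,3]))
```

```text
[0.65666112 0.15497312 0.27870026] 0.10234144911521872 51.13080382347107 [-0.15691901  0.43008438 -1.84658996]
(array([ 0.5313, -0.0952,  0.0028]), array([0.0693, 0.0706, 0.794 ]))
(array([ 0.6255, -0.0932,  0.5278]), array([0.0693, 0.0706, 0.794 ]))
lowest z [0.17309273 0.17451009 0.17712334]
```

play_rows --commands '[{"x":0.05,"y":0,"z":0,"wx":0.0693,"wy":0.0706,"wz":0.794,"gripper":1},{"x":0.12,"y":-0.02,"z":0,"wx":0.0693,"wy":0.0706,"wz":0.794,"gripper":1},{"x":0.2,"y":-0.04,"z":0,"wx":0.0693,"wy":0.0706,"wz":0.794,"gripper":1},{"x":0.28,"y":-0.06,"z":0,"wx":0.0693,"wy":0.0706,"wz":0.794,"gripper":1},{"x":0.36,"y":-0.08,"z":0,"wx":0.0693,"wy":0.0706,"wz":0.794,"gripper":1},{"x":0.44,"y":-0.095,"z":0,"wx":0.0693,"wy":0.0706,"wz":0.794,"gripper":1},{"x":0.531,"y":-0.095,"z":0,"wx":0.0693,"wy":0.0706,"wz":0.794,"gripper":1},{"x":0.531,"y":-0.095,"z":0,"wx":0.0693,"wy":0.0706,"wz":0.794,"gripper":1},{"x":0.531,"y":-0.095,"z":0,"wx":0.0693,"wy":0.0706,"wz":0.794,"gripper":1},{"x":0.531,"y":-0.095,"z":0,"wx":0.0693,"wy":0.0706,"wz":0.794,"gripper":1},{"x":0.531,"y":-0.095,"z":0,"wx":0.0693,"wy":0.0706,"wz":0.794,"gripper":1},{"x":0.531,"y":-0.095,"z":0,"wx":0.0693,"wy":0.0706,"wz":0.794,"gripper":1}]'

```text
time_s: 15.5
ee_pos: [0.4992, 0.1111, 0.2751]
orientation: [-0.061, 0.682, 0.726, -0.066]
contact_force: [0.4, -0.6, -1.9]
finger_gap: 0.108
grip_force: 51.1
```

Run:
```python
from h import *
s=arm.read_state(); p=s["ee_pos"]; print(p,s["grip_force"],s["q"])
for up in (.16,.05,0): print(move(*place(.025,d=.105,up=up)))
c=cap("top"); P=cloud(c)
```

```text
[0.49923515 0.11114843 0.27513755] 51.07764422893524 [ 0.4626143   0.44760168 -0.9378851   1.68930434  0.295065    1.36138872
 -0.48199907]
(array([ 0.0052,  0.0026, -0.0096]), array([-0.0031,  0.0003, -0.0011]))
(array([0.0054, 0.0048, 0.357 ]), array([-0.0031,  0.0003, -0.0011]))
(array([0.0056, 0.0059, 0.5237]), array([-0.0031,  0.0003, -0.0011]))
```

play_rows --commands '[{"x":0.005,"y":0.005,"z":0.05,"wx":-0.003,"wy":0,"wz":-0.001,"gripper":1},{"x":0.005,"y":0.005,"z":0.15,"wx":-0.003,"wy":0,"wz":-0.001,"gripper":1},{"x":0.005,"y":0.005,"z":0.25,"wx":-0.003,"wy":0,"wz":-0.001,"gripper":1},{"x":0.005,"y":0.005,"z":0.35,"wx":-0.003,"wy":0,"wz":-0.001,"gripper":1},{"x":0.005,"y":0.005,"z":0.42,"wx":-0.003,"wy":0,"wz":-0.001,"gripper":1},{"x":0.005,"y":0.005,"z":0.47,"wx":-0.003,"wy":0,"wz":-0.001,"gripper":1},{"x":0.005,"y":0.005,"z":0.5,"wx":-0.003,"wy":0,"wz":-0.001,"gripper":1},{"x":0.005,"y":0.005,"z":0.515,"wx":-0.003,"wy":0,"wz":-0.001,"gripper":1},{"x":0.005,"y":0.005,"z":0.522,"wx":-0.003,"wy":0,"wz":-0.001,"gripper":1},{"x":0.005,"y":0.005,"z":0.522,"wx":-0.003,"wy":0,"wz":-0.001,"gripper":1}]'

```text
time_s: 16.55
ee_pos: [0.4742, 0.1122, 0.123]
orientation: [-0.058, 0.681, 0.728, -0.062]
contact_force: [-0.1, -0.2, -0.6]
finger_gap: 0.105
grip_force: 51.0
```

Run:
```python
from h import *
s=arm.read_state(); p=s["ee_pos"]; print(p,s["contact_force"],move(*place(.025,d=.105)))
c=cap("scene"); save(np.hstack([c["img"][120:260,220:380]]),"p1.png",3.5)
c=cap("wrist"); save(c["img"],"w6.png")
```

```text
[0.474228   0.11221086 0.12296345] [-0.05867237 -0.24418217 -0.57709807] (array([-0.0037, -0.0038,  0.0098]), array([0.002 , 0.0001, 0.0011]))
```

View pics/p1.png

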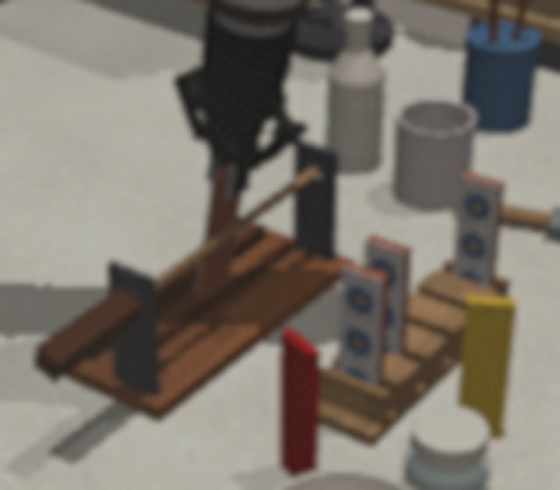

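The scene view shows the tile upright in the channel with its terracotta back to the bar. I'll lower the last 3 mm, open and withdraw.

play_rows --commands '[{"x":0,"y":-0.003,"z":0.008,"wx":0,"wy":0,"wz":0,"gripper":1},{"x":0,"y":-0.003,"z":0.011,"wx":0,"wy":0,"wz":0,"gripper":1},{"x":0,"y":-0.003,"z":0.011,"wx":0,"wy":0,"wz":0,"gripper":0.3},{"x":0,"y":-0.003,"z":0.011,"wx":0,"wy":0,"wz":0,"gripper":0.3},{"x":0,"y":-0.003,"z":0.011,"wx":0,"wy":0,"wz":0,"gripper":0.3},{"x":0,"y":-0.003,"z":0.011,"wx":0,"wy":0,"wz":0,"gripper":0.3},{"x":0,"y":-0.003,"z":-0.02,"wx":0,"wy":0,"wz":0,"gripper":0.3},{"x":0,"y":-0.003,"z":-0.06,"wx":0,"wy":0,"wz":0,"gripper":0.3},{"x":0,"y":-0.003,"z":-0.1,"wx":0,"wy":0,"wz":0,"gripper":0.3},{"x":0,"y":-0.003,"z":-0.2,"wx":0,"wy":0,"wz":0,"gripper":0.3},{"x":0,"y":-0.003,"z":-0.35,"wx":0,"wy":0,"wz":0,"gripper":0.3},{"x":0,"y":-0.003,"z":-0.45,"wx":0,"wy":0,"wz":0,"gripper":0.3}]'

```text
time_s: 17.85
ee_pos: [0.497, 0.1142, 0.2594]
orientation: [-0.058, 0.681, 0.728, -0.061]
contact_force: [0.6, 1.4, 0.2]
finger_gap: 0.345
grip_force: 0.0
```

```bash
cat > chk.py <<'E'
from h import *
def rackprof(c,y,w=.01):
    """height along rack x at rack y"""
    P=(cloud(c)-RO); X=P@rx; Y=P@ry; Zz=P[...,2]
    m=(abs(Y-y)<w)&(X>-.06)&(X<.06)&(Zz<.16)&(Zz>.01)
    x,z=X[m],Zz[m]
    print("y",y,[(int(round(a*1000)),round(1000*float(np.median(z[(x>=a)&(x<a+.006)])))) for a in np.arange(-.04,.06,.006) if ((x>=a)&(x<a+.006)).sum()>2])
def racktiles(c):
    P=(cloud(c)-RO); X=P@rx; Y=P@ry; Zz=P[...,2]
    m=(abs(Y)<.125)&(X>-.03)&(X<.06)&(Zz<.155)&(Zz>.118)
    nl,lab,st,ce=cv2.connectedComponentsWithStats(m.astype(np.uint8))
    for k in range(1,nl):
        if st[k,4]>15:
            r=cv2.minAreaRect((np.c_[X[lab==k],Y[lab==k]]*1000).astype(np.float32)); print("rack tile",st[k,4],np.round(r[0],1),np.round(r[1]),round(r[2],1),"z",Zz[lab==k].max().round(4))
E
python3 - <<'E'
from chk import *
from tiles import tiles
s=arm.read_state(); print(s["ee_pos"])
c=cap("top"); racktiles(c); rackprof(c,.025)
print("to next",move([.6534,.1067,.26],down(np.radians(94.8))))
c=cap("scene"); save(np.hstack([c["img"][120:260,220:380]]),"p2.png",3.5)
E
```

```text
[0.49698805 0.11422666 0.25943231]
y 0.025 []
to next (array([-0.0624,  0.5042, -0.0706]), array([-0.0625, -0.0647, -0.7921]))
```

View pics/p2.png

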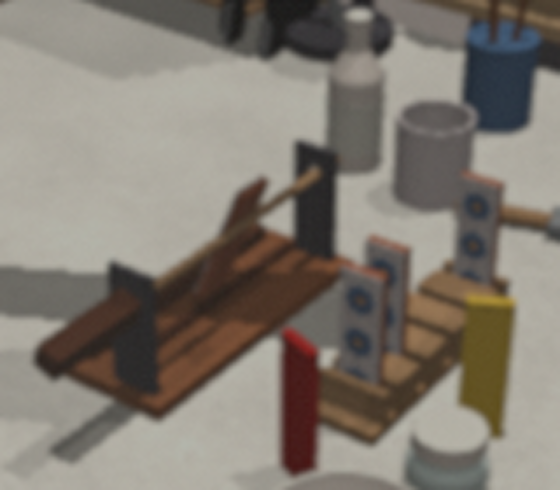

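The tile leans on the bar at about (240,230) in the crop. All 14 pictures are now used, so I continue with numeric checks. Next is the tile at (653.4,106.7), going to rack y = -25.

play_rows --commands '[{"x":-0.01,"y":0.1,"z":-0.02,"wx":-0.0625,"wy":-0.0647,"wz":-0.792,"gripper":0.25},{"x":-0.02,"y":0.2,"z":-0.04,"wx":-0.0625,"wy":-0.0647,"wz":-0.792,"gripper":0.25},{"x":-0.04,"y":0.3,"z":-0.06,"wx":-0.0625,"wy":-0.0647,"wz":-0.792,"gripper":0.25},{"x":-0.062,"y":0.4,"z":-0.07,"wx":-0.0625,"wy":-0.0647,"wz":-0.792,"gripper":0.25},{"x":-0.062,"y":0.504,"z":-0.07,"wx":-0.0625,"wy":-0.0647,"wz":-0.792,"gripper":0.25},{"x":-0.062,"y":0.504,"z":-0.07,"wx":-0.0625,"wy":-0.0647,"wz":-0.792,"gripper":0.25},{"x":-0.062,"y":0.504,"z":-0.07,"wx":-0.0625,"wy":-0.0647,"wz":-0.792,"gripper":0.25},{"x":-0.062,"y":0.504,"z":-0.07,"wx":-0.0625,"wy":-0.0647,"wz":-0.792,"gripper":0.25},{"x":-0.062,"y":0.504,"z":-0.07,"wx":-0.0625,"wy":-0.0647,"wz":-0.792,"gripper":0.25},{"x":-0.062,"y":0.504,"z":-0.07,"wx":-0.0625,"wy":-0.0647,"wz":-0.792,"gripper":0.25},{"x":-0.062,"y":0.504,"z":-0.07,"wx":-0.0625,"wy":-0.0647,"wz":-0.792,"gripper":0.25},{"x":-0.062,"y":0.504,"z":-0.07,"wx":-0.0625,"wy":-0.0647,"wz":-0.792,"gripper":0.25}]'

```text
time_s: 19.15
ee_pos: [0.6489, 0.1044, 0.2503]
orientation: [-0.005, -0.042, 0.999, -0.001]
contact_force: [0.6, -0.5, -0.8]
finger_gap: 0.375
grip_force: 0.0
```

Run:
```python
from chk import *
from tiles import tiles
s=arm.read_state(); print(s["ee_pos"],s["finger_gap"])
w=cap("wrist"); tiles(w); 
c=cap("top"); racktiles(c); rackprof(c,.025)
print(move([.6534,.1067,.114],down(np.radians(94.8))))
```

```text
[0.64891029 0.10439452 0.25030886] 0.37524928404951224
 tile 561 [653.3 105.9] [38.  9.] 4.7 0.1421 [283. 212.]
 tile 641 [663.4  61.7] [38. 10.] 4.8 0.1414 [229. 219.]
 tile 798 [651.9 245.1] [39. 11.] 5.4 0.1405 [446. 223.]
rack tile 93 [30.5 28.4] [38. 19.] 87.0 z 0.1433
y 0.025 [(-40, 16), (-34, 29), (-28, 28), (-22, 17), (-16, 29), (-10, 48), (-4, 63), (2, 79), (8, 91), (14, 106), (20, 121), (26, 135), (32, 137), (38, 133), (50, 15), (56, 15)]
(array([-0.0196,  0.0058,  0.4546]), array([-0.0006, -0.0053, -0.0016]))
```

play_rows --commands '[{"x":-0.018,"y":0.005,"z":0.08,"wx":0,"wy":-0.005,"wz":-0.002,"gripper":0.25},{"x":-0.018,"y":0.005,"z":0.2,"wx":0,"wy":-0.005,"wz":-0.002,"gripper":0.25},{"x":-0.018,"y":0.005,"z":0.34,"wx":0,"wy":-0.005,"wz":-0.002,"gripper":0.25},{"x":-0.018,"y":0.005,"z":0.452,"wx":0,"wy":-0.005,"wz":-0.002,"gripper":0.25},{"x":-0.018,"y":0.005,"z":0.452,"wx":0,"wy":-0.005,"wz":-0.002,"gripper":0.25},{"x":-0.018,"y":0.005,"z":0.452,"wx":0,"wy":-0.005,"wz":-0.002,"gripper":1},{"x":-0.018,"y":0.005,"z":0.452,"wx":0,"wy":-0.005,"wz":-0.002,"gripper":1},{"x":-0.018,"y":0.005,"z":0.452,"wx":0,"wy":-0.005,"wz":-0.002,"gripper":1},{"x":-0.018,"y":0.005,"z":0.452,"wx":0,"wy":-0.005,"wz":-0.002,"gripper":1},{"x":-0.018,"y":0.005,"z":0.2,"wx":0,"wy":-0.005,"wz":-0.002,"gripper":1},{"x":-0.018,"y":0.005,"z":0.04,"wx":0,"wy":-0.005,"wz":-0.002,"gripper":1},{"x":-0.018,"y":0.005,"z":-0.1,"wx":0,"wy":-0.005,"wz":-0.002,"gripper":1}]'

```text
time_s: 20.45
ee_pos: [0.6544, 0.1071, 0.2671]
orientation: [0.0, -0.044, 0.999, -0.0]
contact_force: [0.9, -0.2, -1.3]
finger_gap: 0.101
grip_force: 51.1
```

```bash
cat > low.py <<'E'
from h import *
def low():
    s=arm.read_state(); p=s["ee_pos"]; T=toolT(); P=cloud(cap("scene")); d=P-p
    m=(abs(d@T[:3,0])<.03)&(abs(d@T[:3,1])<.015)&(d@T[:3,2]>.05)&(d@T[:3,2]<.13); v=(d@T[:3,2])[m]
    print(p,s["finger_gap"],s["grip_force"],"d",np.percentile(v,[97,99,100]).round(4),len(v))
E
python3 - <<'E'
from low import *
low()
print(move(*place(-.025,d=.105,up=.17)))
E
```

```text
[0.65436891 0.10707713 0.26711109] 0.10137682619085611 51.13361299037933 d [0.1027 0.1043 0.1071] 237
(array([ 0.519 , -0.1102, -0.0415]), array([0.0734, 0.0736, 0.7944]))
```

play_rows --commands '[{"x":0.03,"y":-0.01,"z":-0.04,"wx":0.0734,"wy":0.0736,"wz":0.794,"gripper":1},{"x":0.1,"y":-0.02,"z":-0.04,"wx":0.0734,"wy":0.0736,"wz":0.794,"gripper":1},{"x":0.18,"y":-0.04,"z":-0.04,"wx":0.0734,"wy":0.0736,"wz":0.794,"gripper":1},{"x":0.26,"y":-0.06,"z":-0.04,"wx":0.0734,"wy":0.0736,"wz":0.794,"gripper":1},{"x":0.34,"y":-0.08,"z":-0.04,"wx":0.0734,"wy":0.0736,"wz":0.794,"gripper":1},{"x":0.43,"y":-0.1,"z":-0.04,"wx":0.0734,"wy":0.0736,"wz":0.794,"gripper":1},{"x":0.519,"y":-0.11,"z":-0.04,"wx":0.0734,"wy":0.0736,"wz":0.794,"gripper":1},{"x":0.519,"y":-0.11,"z":-0.04,"wx":0.0734,"wy":0.0736,"wz":0.794,"gripper":1},{"x":0.519,"y":-0.11,"z":-0.04,"wx":0.0734,"wy":0.0736,"wz":0.794,"gripper":1},{"x":0.519,"y":-0.11,"z":-0.04,"wx":0.0734,"wy":0.0736,"wz":0.794,"gripper":1},{"x":0.519,"y":-0.11,"z":-0.04,"wx":0.0734,"wy":0.0736,"wz":0.794,"gripper":1},{"x":0.519,"y":-0.11,"z":-0.04,"wx":0.0734,"wy":0.0736,"wz":0.794,"gripper":1}]'

```text
time_s: 21.7
ee_pos: [0.5027, 0.0604, 0.2773]
orientation: [-0.062, 0.681, 0.726, -0.069]
contact_force: [-0.0, -0.2, -0.7]
finger_gap: 0.106
grip_force: 51.1
```

Run:
```python
from low import *
s=arm.read_state();print(s["ee_pos"],s["q"].round(2))
print(move(*place(-.025,d=.1045)))
```

```text
[0.50272748 0.06043871 0.27731435] [ 0.56  0.45 -0.95  1.69  0.31  1.38 -0.4 ]
(array([0.0099, 0.0091, 0.5325]), array([-0.0055,  0.0018, -0.0005]))
```

play_rows --commands '[{"x":0.01,"y":0.009,"z":0.06,"wx":-0.005,"wy":0.002,"wz":0,"gripper":1},{"x":0.01,"y":0.009,"z":0.17,"wx":-0.005,"wy":0.002,"wz":0,"gripper":1},{"x":0.01,"y":0.009,"z":0.28,"wx":-0.005,"wy":0.002,"wz":0,"gripper":1},{"x":0.01,"y":0.009,"z":0.38,"wx":-0.005,"wy":0.002,"wz":0,"gripper":1},{"x":0.01,"y":0.009,"z":0.45,"wx":-0.005,"wy":0.002,"wz":0,"gripper":1},{"x":0.01,"y":0.009,"z":0.5,"wx":-0.005,"wy":0.002,"wz":0,"gripper":1},{"x":0.01,"y":0.009,"z":0.52,"wx":-0.005,"wy":0.002,"wz":0,"gripper":1},{"x":0.01,"y":0.009,"z":0.527,"wx":-0.005,"wy":0.002,"wz":0,"gripper":1},{"x":0.01,"y":0.009,"z":0.527,"wx":-0.005,"wy":0.002,"wz":0,"gripper":1},{"x":0.01,"y":0.009,"z":0.527,"wx":-0.005,"wy":0.002,"wz":0,"gripper":1}]'

```text
time_s: 22.7
ee_pos: [0.4766, 0.0616, 0.122]
orientation: [-0.06, 0.681, 0.727, -0.063]
contact_force: [-0.7, 0.3, -2.0]
finger_gap: 0.107
grip_force: 51.0
```

Run:
```python
from low import *
s=arm.read_state();print(s["ee_pos"],s["contact_force"])
print(move(*place(-.025,d=.1045)))
```

```text
[0.47658849 0.06156117 0.12195564] [-0.68409531  0.26868852 -2.01829408]
(array([-0.0014, -0.0013,  0.0076]), array([-0.0001, -0.0005,  0.0003]))
```

play_rows --commands '[{"x":0,"y":-0.001,"z":0.006,"wx":0,"wy":0,"wz":0,"gripper":1},{"x":0,"y":-0.001,"z":0.009,"wx":0,"wy":0,"wz":0,"gripper":1},{"x":0,"y":-0.001,"z":0.009,"wx":0,"wy":0,"wz":0,"gripper":0.3},{"x":0,"y":-0.001,"z":0.009,"wx":0,"wy":0,"wz":0,"gripper":0.3},{"x":0,"y":-0.001,"z":0.009,"wx":0,"wy":0,"wz":0,"gripper":0.3},{"x":0,"y":-0.001,"z":0.009,"wx":0,"wy":0,"wz":0,"gripper":0.3},{"x":0,"y":-0.001,"z":-0.02,"wx":0,"wy":0,"wz":0,"gripper":0.3},{"x":0,"y":-0.001,"z":-0.06,"wx":0,"wy":0,"wz":0,"gripper":0.3},{"x":0,"y":-0.001,"z":-0.1,"wx":0,"wy":0,"wz":0,"gripper":0.3},{"x":0,"y":-0.001,"z":-0.2,"wx":0,"wy":0,"wz":0,"gripper":0.3},{"x":0,"y":-0.001,"z":-0.35,"wx":0,"wy":0,"wz":0,"gripper":0.3},{"x":0,"y":-0.001,"z":-0.45,"wx":0,"wy":0,"wz":0,"gripper":0.3}]'

```text
time_s: 23.9
ee_pos: [0.5003, 0.0634, 0.2577]
orientation: [-0.06, 0.681, 0.727, -0.063]
contact_force: [1.1, 0.2, 0.8]
finger_gap: 0.349
grip_force: 0.0
```

Run:
```python
from chk import *
s=arm.read_state(); print(s["ee_pos"])
print(move([.6636,.0617,.26],down(np.radians(94.8))))
```

```text
[0.5002799  0.06342004 0.25773528]
(array([-0.0411,  0.5334, -0.1011]), array([-0.067 , -0.0694, -0.7925]))
```

play_rows --commands '[{"x":-0.01,"y":0.1,"z":-0.03,"wx":-0.067,"wy":-0.0694,"wz":-0.7925,"gripper":0.25},{"x":-0.02,"y":0.2,"z":-0.06,"wx":-0.067,"wy":-0.0694,"wz":-0.7925,"gripper":0.25},{"x":-0.03,"y":0.3,"z":-0.08,"wx":-0.067,"wy":-0.0694,"wz":-0.7925,"gripper":0.25},{"x":-0.04,"y":0.42,"z":-0.1,"wx":-0.067,"wy":-0.0694,"wz":-0.7925,"gripper":0.25},{"x":-0.04,"y":0.533,"z":-0.1,"wx":-0.067,"wy":-0.0694,"wz":-0.7925,"gripper":0.25},{"x":-0.04,"y":0.533,"z":-0.1,"wx":-0.067,"wy":-0.0694,"wz":-0.7925,"gripper":0.25},{"x":-0.04,"y":0.533,"z":-0.1,"wx":-0.067,"wy":-0.0694,"wz":-0.7925,"gripper":0.25},{"x":-0.04,"y":0.533,"z":-0.1,"wx":-0.067,"wy":-0.0694,"wz":-0.7925,"gripper":0.25},{"x":-0.04,"y":0.533,"z":-0.1,"wx":-0.067,"wy":-0.0694,"wz":-0.7925,"gripper":0.25},{"x":-0.04,"y":0.533,"z":-0.1,"wx":-0.067,"wy":-0.0694,"wz":-0.7925,"gripper":0.25},{"x":-0.04,"y":0.533,"z":-0.1,"wx":-0.067,"wy":-0.0694,"wz":-0.7925,"gripper":0.25},{"x":-0.04,"y":0.533,"z":-0.1,"wx":-0.067,"wy":-0.0694,"wz":-0.7925,"gripper":0.25}]'

```text
time_s: 25.1
ee_pos: [0.6623, 0.0605, 0.2564]
orientation: [-0.001, -0.041, 0.999, -0.0]
contact_force: [0.2, 0.3, 0.0]
finger_gap: 0.372
grip_force: 0.0
```

Run:
```python
from chk import *
from tiles import tiles
s=arm.read_state(); print(s["ee_pos"],s["finger_gap"])
tiles(cap("wrist")); 
c=cap("top"); racktiles(c); rackprof(c,-.025)
print(move([.6636,.0617,.114],down(np.radians(94.8))))
```

```text
[0.66227859 0.06052082 0.25638757] 0.37195811318844635
 tile 545 [663.6  61. ] [38.  9.] 4.8 0.1421 [282. 206.]
 tile 844 [652.3 245.5] [39. 12.] 4.5 0.1404 [494. 209.]
rack tile 95 [30.5 28.5] [37. 19.] 86.7 z 0.1409
rack tile 97 [ 30.4 -22.6] [37. 19.] 86.2 z 0.1411
y -0.025 [(-40, 15), (-34, 29), (-28, 29), (-22, 18), (-16, 35), (-10, 50), (-4, 66), (2, 78), (8, 91), (14, 107), (20, 120), (26, 135), (32, 138), (38, 136), (50, 15), (56, 15)]
(array([-0.0058,  0.0024,  0.4739]), array([-0.0002, -0.0015, -0.0019]))
```

play_rows --commands '[{"x":-0.005,"y":0.002,"z":0.09,"wx":0,"wy":-0.001,"wz":-0.002,"gripper":0.25},{"x":-0.005,"y":0.002,"z":0.22,"wx":0,"wy":-0.001,"wz":-0.002,"gripper":0.25},{"x":-0.005,"y":0.002,"z":0.36,"wx":0,"wy":-0.001,"wz":-0.002,"gripper":0.25},{"x":-0.005,"y":0.002,"z":0.472,"wx":0,"wy":-0.001,"wz":-0.002,"gripper":0.25},{"x":-0.005,"y":0.002,"z":0.472,"wx":0,"wy":-0.001,"wz":-0.002,"gripper":0.25},{"x":-0.005,"y":0.002,"z":0.472,"wx":0,"wy":-0.001,"wz":-0.002,"gripper":1},{"x":-0.005,"y":0.002,"z":0.472,"wx":0,"wy":-0.001,"wz":-0.002,"gripper":1},{"x":-0.005,"y":0.002,"z":0.472,"wx":0,"wy":-0.001,"wz":-0.002,"gripper":1},{"x":-0.005,"y":0.002,"z":0.472,"wx":0,"wy":-0.001,"wz":-0.002,"gripper":1},{"x":-0.005,"y":0.002,"z":0.2,"wx":0,"wy":-0.001,"wz":-0.002,"gripper":1},{"x":-0.005,"y":0.002,"z":0.04,"wx":0,"wy":-0.001,"wz":-0.002,"gripper":1},{"x":-0.005,"y":0.002,"z":-0.1,"wx":0,"wy":-0.001,"wz":-0.002,"gripper":1}]'

```text
time_s: 26.4
ee_pos: [0.6633, 0.0621, 0.266]
orientation: [-0.001, -0.044, 0.999, -0.0]
contact_force: [1.4, -0.5, -1.2]
finger_gap: 0.106
grip_force: 51.3
```

Run:
```python
from low import *
low()
print(move(*place(-.077,d=.105,up=.17)))
```

```text
[0.66328226 0.06207285 0.26604169] 0.10637868198664631 51.269786953926086 d [0.1016 0.1034 0.1048] 250
(array([ 0.5397, -0.1308, -0.0446]), array([0.0729, 0.0731, 0.7944]))
```

play_rows --commands '[{"x":0.03,"y":-0.01,"z":-0.044,"wx":0.073,"wy":0.073,"wz":0.794,"gripper":1},{"x":0.1,"y":-0.03,"z":-0.044,"wx":0.073,"wy":0.073,"wz":0.794,"gripper":1},{"x":0.18,"y":-0.05,"z":-0.044,"wx":0.073,"wy":0.073,"wz":0.794,"gripper":1},{"x":0.26,"y":-0.07,"z":-0.044,"wx":0.073,"wy":0.073,"wz":0.794,"gripper":1},{"x":0.35,"y":-0.1,"z":-0.044,"wx":0.073,"wy":0.073,"wz":0.794,"gripper":1},{"x":0.45,"y":-0.13,"z":-0.044,"wx":0.073,"wy":0.073,"wz":0.794,"gripper":1},{"x":0.54,"y":-0.13,"z":-0.044,"wx":0.073,"wy":0.073,"wz":0.794,"gripper":1},{"x":0.54,"y":-0.13,"z":-0.044,"wx":0.073,"wy":0.073,"wz":0.794,"gripper":1},{"x":0.54,"y":-0.13,"z":-0.044,"wx":0.073,"wy":0.073,"wz":0.794,"gripper":1},{"x":0.54,"y":-0.13,"z":-0.044,"wx":0.073,"wy":0.073,"wz":0.794,"gripper":1},{"x":0.54,"y":-0.13,"z":-0.044,"wx":0.073,"wy":0.073,"wz":0.794,"gripper":1},{"x":0.54,"y":-0.13,"z":-0.044,"wx":0.073,"wy":0.073,"wz":0.794,"gripper":1}]'

```text
time_s: 27.65
ee_pos: [0.5059, 0.0089, 0.2776]
orientation: [-0.062, 0.681, 0.726, -0.069]
contact_force: [-0.8, -0.0, -1.6]
finger_gap: 0.106
grip_force: 51.3
```

Run:
```python
from low import *
s=arm.read_state();print(s["ee_pos"],s["q"].round(2))
print(move(*place(-.077,d=.104)))
```

```text
[0.50591057 0.00891825 0.27763966] [ 0.66  0.45 -0.97  1.69  0.34  1.39 -0.32]
(array([0.0084, 0.0099, 0.5352]), array([-0.0056,  0.0016, -0.0004]))
```

play_rows --commands '[{"x":0.008,"y":0.01,"z":0.06,"wx":-0.005,"wy":0.002,"wz":0,"gripper":1},{"x":0.008,"y":0.01,"z":0.17,"wx":-0.005,"wy":0.002,"wz":0,"gripper":1},{"x":0.008,"y":0.01,"z":0.28,"wx":-0.005,"wy":0.002,"wz":0,"gripper":1},{"x":0.008,"y":0.01,"z":0.38,"wx":-0.005,"wy":0.002,"wz":0,"gripper":1},{"x":0.008,"y":0.01,"z":0.45,"wx":-0.005,"wy":0.002,"wz":0,"gripper":1},{"x":0.008,"y":0.01,"z":0.5,"wx":-0.005,"wy":0.002,"wz":0,"gripper":1},{"x":0.008,"y":0.01,"z":0.52,"wx":-0.005,"wy":0.002,"wz":0,"gripper":1},{"x":0.008,"y":0.01,"z":0.529,"wx":-0.005,"wy":0.002,"wz":0,"gripper":1},{"x":0.008,"y":0.01,"z":0.529,"wx":-0.005,"wy":0.002,"wz":0,"gripper":1},{"x":0.008,"y":0.01,"z":0.529,"wx":-0.005,"wy":0.002,"wz":0,"gripper":1}]'

```text
time_s: 28.65
ee_pos: [0.48, 0.0095, 0.1216]
orientation: [-0.06, 0.681, 0.727, -0.063]
contact_force: [0.2, 1.0, -1.2]
finger_gap: 0.107
grip_force: 51.2
```

Run:
```python
from low import *
s=arm.read_state();print(s["ee_pos"],s["contact_force"])
print(move(*place(-.077,d=.104)))
```

```text
[0.48000688 0.00945993 0.12163605] [ 0.23182669  1.01915545 -1.20548069]
(array([-0.0007, -0.0017,  0.0082]), array([-0.0002, -0.0006,  0.0003]))
```

play_rows --commands '[{"x":0,"y":-0.001,"z":0.006,"wx":0,"wy":0,"wz":0,"gripper":1},{"x":0,"y":-0.001,"z":0.009,"wx":0,"wy":0,"wz":0,"gripper":1},{"x":0,"y":-0.001,"z":0.009,"wx":0,"wy":0,"wz":0,"gripper":0.3},{"x":0,"y":-0.001,"z":0.009,"wx":0,"wy":0,"wz":0,"gripper":0.3},{"x":0,"y":-0.001,"z":0.009,"wx":0,"wy":0,"wz":0,"gripper":0.3},{"x":0,"y":-0.001,"z":0.009,"wx":0,"wy":0,"wz":0,"gripper":0.3},{"x":0,"y":-0.001,"z":-0.02,"wx":0,"wy":0,"wz":0,"gripper":0.3},{"x":0,"y":-0.001,"z":-0.06,"wx":0,"wy":0,"wz":0,"gripper":0.3},{"x":0,"y":-0.001,"z":-0.1,"wx":0,"wy":0,"wz":0,"gripper":0.3},{"x":0,"y":-0.001,"z":-0.2,"wx":0,"wy":0,"wz":0,"gripper":0.3},{"x":0,"y":-0.001,"z":-0.35,"wx":0,"wy":0,"wz":0,"gripper":0.3},{"x":0,"y":-0.001,"z":-0.45,"wx":0,"wy":0,"wz":0,"gripper":0.3}]'

```text
time_s: 29.85
ee_pos: [0.5038, 0.0112, 0.2574]
orientation: [-0.06, 0.681, 0.727, -0.063]
contact_force: [0.8, -1.2, -0.0]
finger_gap: 0.349
grip_force: 0.0
```

Run:
```python
from chk import *
s=arm.read_state(); print(s["ee_pos"])
print(move([.652,.2453,.27],down(np.radians(94.8))))
```

```text
[0.50379128 0.01123505 0.25744195]
(array([ 0.7465,  0.5286, -0.1339]), array([-0.067 , -0.0695, -0.7925]))
```

play_rows --commands '[{"x":0.08,"y":0.05,"z":-0.04,"wx":-0.067,"wy":-0.0695,"wz":-0.7925,"gripper":0.25},{"x":0.18,"y":0.12,"z":-0.08,"wx":-0.067,"wy":-0.0695,"wz":-0.7925,"gripper":0.25},{"x":0.29,"y":0.2,"z":-0.12,"wx":-0.067,"wy":-0.0695,"wz":-0.7925,"gripper":0.25},{"x":0.4,"y":0.28,"z":-0.134,"wx":-0.067,"wy":-0.0695,"wz":-0.7925,"gripper":0.25},{"x":0.5,"y":0.36,"z":-0.134,"wx":-0.067,"wy":-0.0695,"wz":-0.7925,"gripper":0.25},{"x":0.6,"y":0.44,"z":-0.134,"wx":-0.067,"wy":-0.0695,"wz":-0.7925,"gripper":0.25},{"x":0.69,"y":0.5,"z":-0.134,"wx":-0.067,"wy":-0.0695,"wz":-0.7925,"gripper":0.25},{"x":0.746,"y":0.528,"z":-0.134,"wx":-0.067,"wy":-0.0695,"wz":-0.7925,"gripper":0.25},{"x":0.746,"y":0.528,"z":-0.134,"wx":-0.067,"wy":-0.0695,"wz":-0.7925,"gripper":0.25},{"x":0.746,"y":0.528,"z":-0.134,"wx":-0.067,"wy":-0.0695,"wz":-0.7925,"gripper":0.25},{"x":0.746,"y":0.528,"z":-0.134,"wx":-0.067,"wy":-0.0695,"wz":-0.7925,"gripper":0.25},{"x":0.746,"y":0.528,"z":-0.134,"wx":-0.067,"wy":-0.0695,"wz":-0.7925,"gripper":0.25}]'

```text
time_s: 31.05
ee_pos: [0.6508, 0.244, 0.2668]
orientation: [-0.001, -0.042, 0.999, 0.0]
contact_force: [0.3, -0.4, 0.3]
finger_gap: 0.376
grip_force: 0.0
```

Run:
```python
from chk import *
from tiles import tiles
s=arm.read_state(); print(s["ee_pos"],s["finger_gap"])
tiles(cap("wrist")); 
c=cap("top"); racktiles(c); rackprof(c,-.075)
print(move([.652,.2453,.114],down(np.radians(94.8))))
```

```text
[0.65084183 0.24403826 0.26675213] 0.37551021805636203
 tile 483 [651.3 244.5] [38. 10.] 4.8 0.142 [282. 202.]
rack tile 30 [26.9 40.9] [23. 13.] 47.9 z 0.1395
y -0.075 []
(array([-0.0055,  0.0034,  0.5085]), array([ 0.    , -0.0015, -0.0019]))
```

play_rows --commands '[{"x":-0.003,"y":0.002,"z":0.1,"wx":0,"wy":-0.001,"wz":-0.002,"gripper":0.25},{"x":-0.003,"y":0.002,"z":0.25,"wx":0,"wy":-0.001,"wz":-0.002,"gripper":0.25},{"x":-0.003,"y":0.002,"z":0.4,"wx":0,"wy":-0.001,"wz":-0.002,"gripper":0.25},{"x":-0.003,"y":0.002,"z":0.507,"wx":0,"wy":-0.001,"wz":-0.002,"gripper":0.25},{"x":-0.003,"y":0.002,"z":0.507,"wx":0,"wy":-0.001,"wz":-0.002,"gripper":0.25},{"x":-0.003,"y":0.002,"z":0.507,"wx":0,"wy":-0.001,"wz":-0.002,"gripper":1},{"x":-0.003,"y":0.002,"z":0.507,"wx":0,"wy":-0.001,"wz":-0.002,"gripper":1},{"x":-0.003,"y":0.002,"z":0.507,"wx":0,"wy":-0.001,"wz":-0.002,"gripper":1},{"x":-0.003,"y":0.002,"z":0.507,"wx":0,"wy":-0.001,"wz":-0.002,"gripper":1},{"x":-0.003,"y":0.002,"z":0.22,"wx":0,"wy":-0.001,"wz":-0.002,"gripper":1},{"x":-0.003,"y":0.002,"z":0.06,"wx":0,"wy":-0.001,"wz":-0.002,"gripper":1},{"x":-0.003,"y":0.002,"z":-0.06,"wx":0,"wy":-0.001,"wz":-0.002,"gripper":1}]'

```text
time_s: 32.35
ee_pos: [0.6512, 0.2452, 0.2659]
orientation: [-0.001, -0.044, 0.999, 0.0]
contact_force: [1.4, -0.2, -0.6]
finger_gap: 0.105
grip_force: 51.2
```

Run:
```python
from low import *
low()
print(move(*place(.079,d=.105,up=.17)))
```

```text
[0.65117971 0.24516621 0.26589067] 0.10478978880873646 51.22199356555939 d [0.1028 0.105  0.1057] 217
(array([ 0.5381, -0.225 , -0.0444]), array([0.0741, 0.0711, 0.7945]))
```

play_rows --commands '[{"x":0.03,"y":-0.01,"z":-0.044,"wx":0.074,"wy":0.071,"wz":0.7945,"gripper":1},{"x":0.1,"y":-0.04,"z":-0.044,"wx":0.074,"wy":0.071,"wz":0.7945,"gripper":1},{"x":0.18,"y":-0.08,"z":-0.044,"wx":0.074,"wy":0.071,"wz":0.7945,"gripper":1},{"x":0.26,"y":-0.12,"z":-0.044,"wx":0.074,"wy":0.071,"wz":0.7945,"gripper":1},{"x":0.35,"y":-0.16,"z":-0.044,"wx":0.074,"wy":0.071,"wz":0.7945,"gripper":1},{"x":0.45,"y":-0.2,"z":-0.044,"wx":0.074,"wy":0.071,"wz":0.7945,"gripper":1},{"x":0.538,"y":-0.225,"z":-0.044,"wx":0.074,"wy":0.071,"wz":0.7945,"gripper":1},{"x":0.538,"y":-0.225,"z":-0.044,"wx":0.074,"wy":0.071,"wz":0.7945,"gripper":1},{"x":0.538,"y":-0.225,"z":-0.044,"wx":0.074,"wy":0.071,"wz":0.7945,"gripper":1},{"x":0.538,"y":-0.225,"z":-0.044,"wx":0.074,"wy":0.071,"wz":0.7945,"gripper":1},{"x":0.538,"y":-0.225,"z":-0.044,"wx":0.074,"wy":0.071,"wz":0.7945,"gripper":1},{"x":0.538,"y":-0.225,"z":-0.044,"wx":0.074,"wy":0.071,"wz":0.7945,"gripper":1}]'

```text
time_s: 33.6
ee_pos: [0.4969, 0.1636, 0.2775]
orientation: [-0.06, 0.682, 0.726, -0.069]
contact_force: [0.2, -0.6, -0.2]
finger_gap: 0.102
grip_force: 51.2
```

Run:
```python
from low import *
s=arm.read_state();print(s["ee_pos"],s["q"].round(2))
print(move(*place(.079,d=.1045)))
```

```text
[0.49693021 0.16364791 0.27750807] [ 0.39  0.49 -0.99  1.66  0.33  1.39 -0.6 ]
(array([0.0135, 0.0055, 0.5337]), array([-0.0048,  0.0032, -0.0011]))
```

play_rows --commands '[{"x":0.013,"y":0.006,"z":0.06,"wx":-0.005,"wy":0.003,"wz":-0.001,"gripper":1},{"x":0.013,"y":0.006,"z":0.17,"wx":-0.005,"wy":0.003,"wz":-0.001,"gripper":1},{"x":0.013,"y":0.006,"z":0.28,"wx":-0.005,"wy":0.003,"wz":-0.001,"gripper":1},{"x":0.013,"y":0.006,"z":0.38,"wx":-0.005,"wy":0.003,"wz":-0.001,"gripper":1},{"x":0.013,"y":0.006,"z":0.45,"wx":-0.005,"wy":0.003,"wz":-0.001,"gripper":1},{"x":0.013,"y":0.006,"z":0.5,"wx":-0.005,"wy":0.003,"wz":-0.001,"gripper":1},{"x":0.013,"y":0.006,"z":0.52,"wx":-0.005,"wy":0.003,"wz":-0.001,"gripper":1},{"x":0.013,"y":0.006,"z":0.528,"wx":-0.005,"wy":0.003,"wz":-0.001,"gripper":1},{"x":0.013,"y":0.006,"z":0.528,"wx":-0.005,"wy":0.003,"wz":-0.001,"gripper":1},{"x":0.013,"y":0.006,"z":0.528,"wx":-0.005,"wy":0.003,"wz":-0.001,"gripper":1}]'

```text
time_s: 34.6
ee_pos: [0.47, 0.1654, 0.1219]
orientation: [-0.059, 0.681, 0.727, -0.063]
contact_force: [-0.2, -0.7, -1.3]
finger_gap: 0.106
grip_force: 51.2
```

Run:
```python
from low import *
s=arm.read_state();print(s["ee_pos"],s["contact_force"])
print(move(*place(.079,d=.1045)))
```

```text
[0.46995181 0.16537347 0.12194813] [-0.23406231 -0.73736255 -1.26632657]
(array([-0.0015, -0.0016,  0.0076]), array([ 0.0005, -0.0002,  0.0007]))
```

play_rows --commands '[{"x":0,"y":-0.001,"z":0.006,"wx":0,"wy":0,"wz":0,"gripper":1},{"x":0,"y":-0.001,"z":0.009,"wx":0,"wy":0,"wz":0,"gripper":1},{"x":0,"y":-0.001,"z":0.009,"wx":0,"wy":0,"wz":0,"gripper":0.3},{"x":0,"y":-0.001,"z":0.009,"wx":0,"wy":0,"wz":0,"gripper":0.3},{"x":0,"y":-0.001,"z":0.009,"wx":0,"wy":0,"wz":0,"gripper":0.3},{"x":0,"y":-0.001,"z":0.009,"wx":0,"wy":0,"wz":0,"gripper":0.3},{"x":0,"y":-0.001,"z":-0.02,"wx":0,"wy":0,"wz":0,"gripper":0.3},{"x":0,"y":-0.001,"z":-0.06,"wx":0,"wy":0,"wz":0,"gripper":0.3},{"x":0,"y":-0.001,"z":-0.1,"wx":0,"wy":0,"wz":0,"gripper":0.3},{"x":0,"y":-0.001,"z":-0.2,"wx":0,"wy":0,"wz":0,"gripper":0.3},{"x":0,"y":-0.001,"z":-0.35,"wx":0,"wy":0,"wz":0,"gripper":0.3},{"x":0,"y":-0.001,"z":-0.45,"wx":0,"wy":0,"wz":0,"gripper":0.3}]'

```text
time_s: 35.8
ee_pos: [0.4934, 0.1673, 0.2578]
orientation: [-0.059, 0.681, 0.727, -0.062]
contact_force: [1.2, 0.3, 0.5]
finger_gap: 0.35
grip_force: 0.0
```

play_rows --commands '[{"x":-0.15,"y":0.1,"z":-0.2,"wx":0,"wy":0,"wz":0,"gripper":0.3},{"x":-0.3,"y":0.25,"z":-0.4,"wx":0,"wy":0,"wz":0,"gripper":0.3},{"x":-0.5,"y":0.4,"z":-0.4,"wx":0,"wy":0,"wz":0,"gripper":0.3},{"x":-0.7,"y":0.5,"z":-0.4,"wx":0,"wy":0,"wz":0,"gripper":0.3},{"x":-0.9,"y":0.5,"z":-0.4,"wx":0,"wy":0,"wz":0,"gripper":0.3},{"x":-1,"y":0.5,"z":-0.4,"wx":0,"wy":0,"wz":0,"gripper":0.3},{"x":-1,"y":0.5,"z":-0.4,"wx":0,"wy":0,"wz":0,"gripper":0.3},{"x":-1,"y":0.5,"z":-0.4,"wx":0,"wy":0,"wz":0,"gripper":0.3}]'

```text
time_s: 36.6
ee_pos: [0.681, -0.1279, 0.3468]
orientation: [-0.059, 0.683, 0.725, -0.064]
contact_force: [0.0, -0.6, 0.3]
finger_gap: 0.352
grip_force: 0.0
```

Run:
```python
from chk import *
from tiles import tiles
s=arm.read_state(); print(s["ee_pos"],s["time_s"])
c=cap("top"); racktiles(c); tiles(c,"crate")
for y in (-.075,-.023,.028,.081): rackprof(c,y)
P=cloud(c)-RO; X=P@rx;Y=P@ry;z=P[...,2]
m=(z>.08)&(z<.13)&(X>.005)&(X<.055)&(Y<-.14)&(Y>-.27)
print("handle y",Y[m].min(),Y[m].max(),"x",np.percentile(X[m],[2,98]),"z",z[m].mean(),m.sum())
m=(z>.08)&(z<.125)&(X>.01)&(X<.05)&(Y>.138)&(Y<.2); print("tip y",Y[m].max() if m.any() else None,m.sum())
```

```text
[ 0.68100868 -0.12790277  0.34676911] 36.6
rack tile 95 [ 29.7 -74.1] [37. 19.] 86.3 z 0.1414
rack tile 91 [30.6 28.2] [38. 19.] 86.1 z 0.1419
rack tile 91 [ 31.4 -22.4] [19. 38.] 3.1 z 0.1418
rack tile 91 [30.  79.2] [19. 35.] 1.5 z 0.1442
y -0.075 [(-40, 16), (-34, 26), (-28, 28), (-22, 19), (-16, 30), (-10, 49), (-4, 65), (2, 75), (8, 90), (14, 107), (20, 122), (26, 134), (32, 138), (38, 134), (50, 16), (56, 15)]
y -0.023 [(-40, 14), (-34, 29), (-28, 26), (-22, 20), (-16, 35), (-10, 51), (-4, 64), (2, 80), (8, 91), (14, 106), (20, 121), (26, 134), (32, 137), (38, 134), (50, 17), (56, 13)]
y 0.028 [(-40, 14), (-34, 30), (-28, 26), (-22, 19), (-16, 31), (-10, 48), (-4, 62), (2, 77), (8, 93), (14, 106), (20, 122), (26, 135), (32, 136), (38, 137), (50, 15), (56, 16)]
y 0.081 [(-40, 13), (-34, 29), (-28, 25), (-22, 20), (-16, 34), (-10, 49), (-4, 64), (2, 79), (8, 91), (14, 107), (20, 122), (26, 135), (32, 137), (50, 14), (56, 14)]
handle y -0.2346228697401244 -0.14111249636907575 x [0.01614241 0.04513122] z 0.108046981149182 350
tip y 0.16164653118262068 28
```

```bash
python3 -c "
from station import finish_job
print(finish_job())"
```

```text
the job is handed in; nothing more can be done
None
```

I handed the job in at 36.6 s: the bar is through both eyelets with its handle about 2 mm or less from the bracket, and all four border tiles lean in the rack at about 22°, foot in the channel and patterned face to the front; the hand-in call gave no verdict.

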